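# Load three spare-part boxes into a stock carton and swing its retaining bar shut

## Task

Get the long, the wide and the short box off the packing board and into the open-fronted stock carton, between the side panels of its card insert, so that all three sit flat on the floor, completely behind its mouth, then swing the retaining bar fully shut across the mouth. Push the boxes gently: feel for them catching or coming home, and never ram or squeeze them; leave the other things on and around the board where they are.

Things in the scene. Friction and masses are not known exactly. Their poses are not given: they have to be found in the camera images.
- carton: White packing board 350 (x) x 520 (y) x 6 mm, fixed, with an open-topped, open-fronted cardboard carton clamped on it. Origin: on the table under the centre of the carton's mouth, which is the plane y=0; the carton lies at y below 0, the bare board in front of it reaches y=345 mm. Board top z=6 mm. Small steel clamps, 20 mm high, stand up to 26 mm out from the side walls.
- mouth (a point): Centre of the carton's mouth on its floor (level with the board, no step), axes as the carton's. Carton inside: x=-116 to 116, y=-162 to 0 mm, walls 8 mm thick, 45 mm high. In it is fixed a U-shaped pale card insert, 42 mm high, open at the mouth, 204 mm wide and 156 mm deep inside, panels 4 mm thick: the boxes go between its side panels. 
- floor_mid (a point): Point on the carton's floor midway between its walls, 78 mm behind the mouth, axes as the carton's. The insert sits up to 10 mm left or right of the middle, differently each time; it is not measured: find its side panels by touch or sight. Their front ends bend out by 1.5 mm over the last 8 mm. Boxes fit in two rows: long across, wide and short side by side, with 4 mm spare in width, 6 in depth.
- long_box: Closed cardboard box with a tape strip, 200 (x) x 60 (y) x 50 (z) mm, 0.25 to 0.7 kg, crushed by more than 80 N, loose on the board between the mouth and the other two boxes. Origin: centre of its underside. Starts with its x axis within 0.15 rad of the carton's x axis.
- wide_box: Closed cardboard box with a lid line, 112 (x) x 90 (y) x 60 (z) mm, 0.3 to 0.8 kg, crushed by more than 80 N, loose on the board, behind the long box as seen from the mouth, left or right. Origin: centre of its underside. Starts with its x axis within 0.25 rad of the carton's x axis.
- short_box: Closed cardboard box with a lid line, 88 (x) x 90 (y) x 72 (z) mm, 0.25 to 0.7 kg, crushed by more than 80 N, loose on the board beside the wide box. Origin: centre of its underside. Starts with its x axis within 0.25 rad of the carton's x axis.
- bar (a joint): Angle of the steel retaining bar about its upright hinge beside the mouth: 0 = shut, lying across the mouth along the carton's -x, against a stop; 1.57 = pointing straight out of the mouth along +y; starts open at 1.75 to 2.0, open stop at 2.1. Friction about 0.12 N m; it stays where it is left.
- bar_pin (a point): Middle of the upright black pin on the bar, 150 mm from the hinge axis; pin 14 mm in diameter, from 42 to 88 mm above the table; the point is at 70 mm.
- bar_hinge (a point): On the bar's hinge axis, 34 mm above the table, at x=139, y=8 mm of the carton frame. Bar 190 mm long, 10 mm thick, 25 to 43 mm above the table; shut, its inner face is 3 mm in front of the mouth.
- tin: Bystander: small steel tin 38 mm in diameter, 62 mm high, standing at the board's edge beside the long box. Origin: centre of its underside.
- spray_can: Bystander on the table, off the board: steel spray can, 64 mm in diameter, 190 mm high. Origin: centre of its underside.
- seal_ring: Bystander on the table, off the board: dark steel ring 124 mm in diameter, 12 mm high. Origin: centre of its underside.
- tape_roll: Bystander on the table, off the board: roll of tape 100 mm in diameter, 24 mm high. Origin: centre of its underside.
- stock_box: Bystander on the table, off the board: cardboard box 150 x 100 x 70 mm. Origin: centre of its underside.
- flange: Bystander on the table, off the board: steel flange 110 mm in diameter, 14 mm high. Origin: centre of its underside.
- wrench: Bystander on the table, off the board: wrench lying on the table. Origin: centre of its underside.
There are look-alikes about, which are no part of the job. Leave any green look-alike of the long_box alone.

How it is judged:
By the outcome, as a careful person would: the job done as asked, in the order asked, and still so for the second after the job is handed in, with the robot touching nothing.
It also fails if it takes over 72 s, if anything falls off the work surface, if the arm or the gripper's body presses on something with over 40 N, if the wrist force passes 120 N, or if a joint passes its speed limit or range.

## Robot

A 7-joint arm with a two-finger parallel gripper is mounted at the origin on the work surface. World frame = base frame: x ahead of the robot, y to its left, z up, the work surface at z = 0. Lengths are in m, angles in rad, forces in N, time in s.
With the tool pointing down it reaches from about 0.4 to 0.875 m from the base axis. Payload 19.3 kg.
Tool frame: the origin (TCP) lies on the centre line of the jaws, within the pads' length; the fingertips stand 19 mm ahead of it and the grasp point (between the pads) is the TCP (robot.tip_extent is the distance from the TCP to the fingertips, in m); z points along the fingers, y is the direction in which the jaws open and shut (so a half turn about z gives the same grasp; the last joint's range is limited). The gripper opens to 85 mm and grips with 20 to 120 N. Pads are 22 mm wide; open, the fingers measure 114 mm over their backs; the gripper's body (76 mm by 85 mm) begins 54 mm behind the grasp point. The pads swing forward as they close: fully open they stand 13 mm farther back than shut.
Start: joints at [-1.255, 0.521, -0.036, 1.599, 0.021, 1.021, -0.113], TCP at [0.235, 0.579, 0.25] pointing down, gripper open.
Joint ranges: [-2.91, 2.91], [-0.3, 2.13], [-1.5, 1.42], [0.17, 2.43], [-1.26, 4.41], [0.16, 1.93], [-2.52, 2.52]. Speed limits (rad/s): [1.89, 1.89, 2.39, 2.39, 3.01, 3.01, 3.01].

## Interface

Orientations are given as a unit quaternion [w, x, y, z].
In Python, from cell import robot gives the robot as it stands. The module is installed in compiled form; this text tells all that it offers.
- The arm moves only by the tool apply_moves, never from a script. Its argument "deltas" is a list of rows, each an object of numbers: "rx", "ry", "rz": the turn, a rotation vector about the tool's x, y, z in degrees; "dx", "dy", "dz": the shift along the tool's x, y, z in mm; "fingers": the closure, from 0 (fully open) to 1 (shut). In form: [{"rx": .., "ry": .., "rz": .., "dx": .., "dy": .., "dz": .., "fingers": ..}, ...]. A call has 1 to 12 rows; each row is the pose to reach, as a shift and turn from the pose commanded when the call began, along the tool's axes at that moment; what a row does not reach only later rows make up. A row lasts 1/10 s, in which the tool goes at most 50 mm and 8.59 degrees, less where a joint would pass 70% of its speed; a pose out of reach is approached as far as the arm can. A call with a gripper value outside its range is refused whole. The fingers move at their own pace and stop on an object; "force" is the grip in N (left out, the last holds). Time passes only in rows, so rows that repeat a pose let the fingers close. It gives the time, the measured TCP pose, the force and the opening at its end, in the units of the state.
- robot.sense(): the state, without advancing time (a new reading comes with each control period).
- robot.read_camera(name): name is "side" or "top" or "wrist"; returns (picture, depth): 384x512x3 uint8, blue, green, red; 384x512 float32, m along the optical axis (not along the pixel's ray), 0 where there is no reading.
- robot.get_calibration(name): a dict with "vertical_fov" (degrees; the focal length in pixels is half the picture's height over the tangent of half this angle, whatever the lens; pixels are square), "cx", "cy" (the principal point, pixels), "xyz" and "orientation" of the camera in the world; the wrist camera has in their place "T_tool_cam" (4x4, takes a point from camera to tool coordinates, whose origin is the TCP and whose axes are the flange's). Camera axes: x right, y down, z forward; pixel columns grow to the right and rows downward; lengths in m; the calibration is good to about 2 mm. A picture is of the moment at which its call begins: read the wrist's pose just before it. get_calibration takes no time and is no camera call.
- robot.finish_job(): hands the job in, once; it reports no verdict.
The state is a dict: "time_s": time; "q": joint angles; "qvel": joint speeds; "tau": joint torques, N m; "eef_pos": TCP position; "eef_rot": TCP orientation; "wrist_force": force on the tool from outside, world axes, zero at the start; "ft_torque": the same for the moment, N m; "opening": finger opening in m.
Only numpy, scipy, OpenCV 4.12 (cv2) and the standard library are available. Lean on these libraries where they do the work, as an engineer would, in place of code of your own. Each camera call takes 0.05 s, during which the arm holds its last target.

## Working session

There is one attempt and no reset: what is moved stays moved. The work goes in short steps, Python scripts to look and compute and a tool call to move; the robot and the scene stay as the last step left them, time stands still between calls to the robot, and variables do not carry over. Pictures are saved under pics/ and viewed, and the job is handed in when it is done.

Besides the shell and the picture viewer there is one more tool, called after "Emit:" as name(argument=value, ...) on one line, values as JSON. apply_moves: Moves the arm, as the interface text tells. Its arguments: {"type":"object","properties":{"deltas":{"type":"array"},"force":{"type":"number"}},"required":["deltas"]}

```bash
mkdir -p pics; ls; python3 - <<'E'
from cell import robot
import cv2,numpy as np
s=robot.sense(); print({k:np.round(v,3).tolist() for k,v in s.items()})
for n in ("side","top"):
    p,d=robot.read_camera(n); cv2.imwrite(f"pics/{n}0.png",p); np.save(f"{n}0.npy",d)
    c=robot.get_calibration(n); print(n,c, (d>0).mean())
print(robot.get_calibration("wrist"), robot.tip_extent)
E
```

```text
pics
{'time_s': 0.0, 'q': [-1.255, 0.522, -0.036, 1.6, 0.021, 1.021, -0.113], 'qvel': [0.002, -0.002, 0.002, 0.001, 0.0, -0.0, 0.001], 'tau': [-0.002, -92.708, 1.979, -36.993, 0.018, 0.008, 0.0], 'eef_pos': [0.235, 0.579, 0.25], 'eef_rot': [-0.0, 0.192, 0.981, -0.001], 'wrist_force': [-0.201, -0.527, 0.221], 'ft_torque': [0.044, -0.02, -0.012], 'opening': 0.086}
side {'vertical_fov': 43.49408826003799, 'cx': 261.1400156962113, 'cy': 186.8132061551977, 'xyz': array([-0.12257272, -0.7273796 ,  1.1493587 ]), 'orientation': array([-0.32335693,  0.89044928, -0.30236591,  0.10542882])} 0.996002197265625
top {'vertical_fov': 46.72385280630211, 'cx': 260.1756855469975, 'cy': 187.6461197087605, 'xyz': array([ 0.14515062, -0.04135134,  1.74492329]), 'orientation': array([ 0.06522303, -0.70393825,  0.70503758, -0.05602603])} 0.9960123697916666
{'vertical_fov': 62.327227918325086, 'cx': 255.41476743138384, 'cy': 199.55841133184802, 'T_tool_cam': array([[ 2.46406684e-04, -9.47984033e-01, -3.18317786e-01,
         8.12989590e-02],
       [ 9.99999800e-01,  4.80886687e-05,  6.30876920e-04,
        -4.99241047e-04],
       [-5.82753768e-04, -3.18317878e-01,  9.47983855e-01,
        -1.22907541e-01],
       [ 0.00000000e+00,  0.00000000e+00,  0.00000000e+00,
         1.00000000e+00]])} 0.019
```

View pics/top0.png

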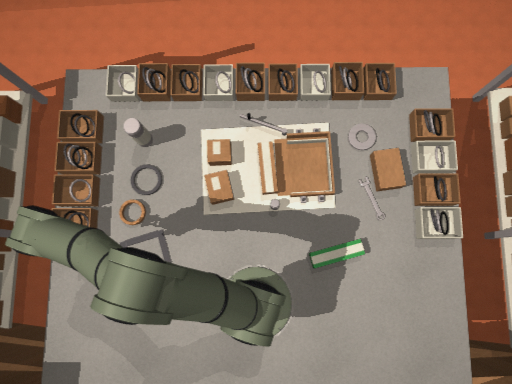

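View pics/side0.png

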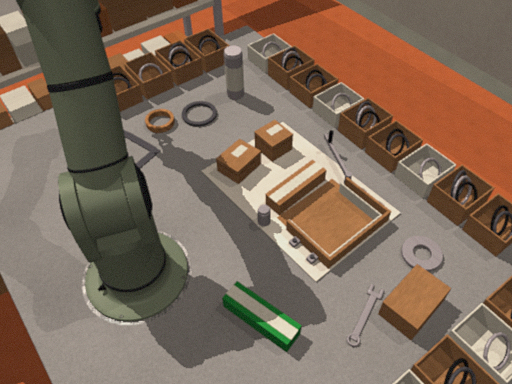

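```bash
cat > h.py <<'E'
import numpy as np,cv2
from scipy.spatial.transform import Rotation as R
def rot(q): return R.from_quat([q[1],q[2],q[3],q[0]]).as_matrix()
def camT(robot,n,s=None):
    c=robot.get_calibration(n); f=192/np.tan(np.radians(c['vertical_fov']/2))
    if n=='wrist':
        T=np.eye(4);T[:3,:3]=rot(s['eef_rot']);T[:3,3]=s['eef_pos'];T=T@c['T_tool_cam']
    else:
        T=np.eye(4);T[:3,:3]=rot(c['orientation']);T[:3,3]=c['xyz']
    return T,f,c['cx'],c['cy']
def cloud(cam,d):
    T,f,cx,cy=cam; v,u=np.mgrid[:384,:512]
    P=np.stack([(u-cx)/f*d,(v-cy)/f*d,d],-1)
    return P@T[:3,:3].T+T[:3,3]
def proj(cam,p):
    T,f,cx,cy=cam; q=(np.asarray(p)-T[:3,3])@T[:3,:3]
    return np.stack([q[...,0]/q[...,2]*f+cx,q[...,1]/q[...,2]*f+cy],-1)
def ray(cam,uv,z):
    T,f,cx,cy=cam; uv=np.atleast_2d(uv).astype(float)
    r=np.c_[(uv[:,0]-cx)/f,(uv[:,1]-cy)/f,np.ones(len(uv))]@T[:3,:3].T
    return T[:3,3]+r*((z-T[2,3])/r[:,2])[:,None]
E
python3 - <<'E'
from h import *; from cell import robot
cam=camT(robot,'top'); d=np.load('top0.npy'); C=cloud(cam,d); img=cv2.imread('pics/top0.png')
for uv in [(219,152),(219,187),(267,167),(305,165),(210,205),(330,205),(330,128),(205,130),(275,204),(240,116),(287,130),(135,128),(337,252)]:
    print(uv,C[uv[1],uv[0]].round(4))
c=img[105:225,190:350]; cv2.imwrite('pics/c0.png',cv2.resize(c,None,fx=5,fy=5,interpolation=cv2.INTER_CUBIC))
E
```

```text
(219, 152) [0.5759 0.14   0.0725]
(219, 187) [0.4401 0.1391 0.061 ]
(267, 167) [ 0.5188 -0.0459  0.0587]
(305, 165) [ 0.539  -0.1984  0.0024]
(210, 205) [0.3772 0.1791 0.0094]
(330, 205) [ 0.3761 -0.2929  0.0102]
(330, 128) [ 0.6938 -0.3032 -0.0012]
(205, 130) [0.6844 0.2053 0.0092]
(275, 204) [ 0.3728 -0.0759  0.0668]
(240, 116) [0.7297 0.0611 0.0478]
(287, 130) [ 0.6819 -0.1274  0.0123]
(135, 128) [0.6369 0.4356 0.1901]
(337, 252) [ 0.1923 -0.3087  0.0493]
```

View pics/c0.png

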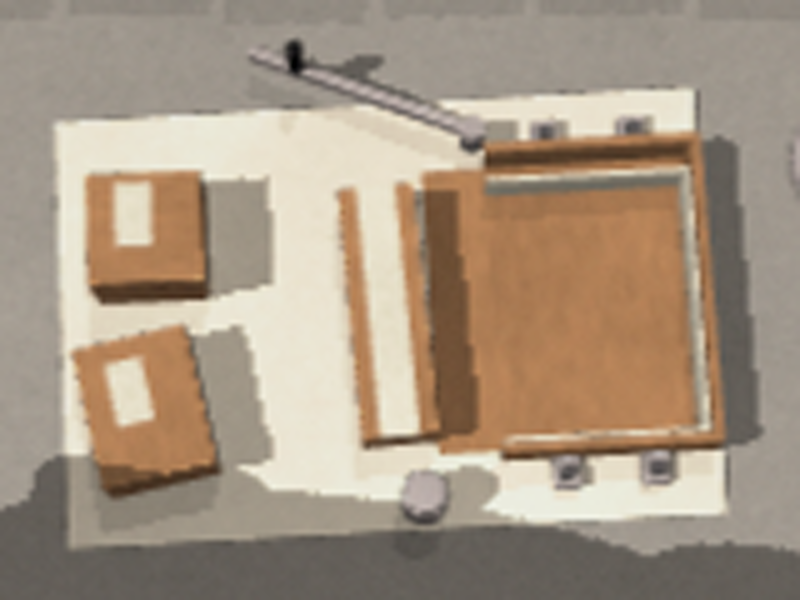

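Emit:
apply_moves(deltas=[{"dx":-40,"dy":-32,"dz":-10,"rz":6},{"dx":-476,"dy":-387,"dz":-80,"rz":67.9},{"dx":-476,"dy":-387,"dz":-80,"rz":67.9},{"dx":-476,"dy":-387,"dz":-80,"rz":67.9},{"dx":-476,"dy":-387,"dz":-80,"rz":67.9},{"dx":-476,"dy":-387,"dz":-80,"rz":67.9},{"dx":-476,"dy":-387,"dz":-80,"rz":67.9},{"dx":-476,"dy":-387,"dz":-80,"rz":67.9},{"dx":-476,"dy":-387,"dz":-80,"rz":67.9},{"dx":-476,"dy":-387,"dz":-80,"rz":67.9},{"dx":-476,"dy":-387,"dz":-80,"rz":67.9},{"dx":-476,"dy":-387,"dz":-80,"rz":67.9}])

```text
$.deltas[0]: bad value
```

Emit:
apply_moves(deltas=[{"rx":0,"ry":0,"rz":6,"dx":-40,"dy":-32,"dz":-10,"fingers":0},{"rx":0,"ry":0,"rz":67.9,"dx":-476,"dy":-387,"dz":-80,"fingers":0},{"rx":0,"ry":0,"rz":67.9,"dx":-476,"dy":-387,"dz":-80,"fingers":0},{"rx":0,"ry":0,"rz":67.9,"dx":-476,"dy":-387,"dz":-80,"fingers":0},{"rx":0,"ry":0,"rz":67.9,"dx":-476,"dy":-387,"dz":-80,"fingers":0},{"rx":0,"ry":0,"rz":67.9,"dx":-476,"dy":-387,"dz":-80,"fingers":0},{"rx":0,"ry":0,"rz":67.9,"dx":-476,"dy":-387,"dz":-80,"fingers":0},{"rx":0,"ry":0,"rz":67.9,"dx":-476,"dy":-387,"dz":-80,"fingers":0},{"rx":0,"ry":0,"rz":67.9,"dx":-476,"dy":-387,"dz":-80,"fingers":0},{"rx":0,"ry":0,"rz":67.9,"dx":-476,"dy":-387,"dz":-80,"fingers":0},{"rx":0,"ry":0,"rz":67.9,"dx":-476,"dy":-387,"dz":-80,"fingers":0},{"rx":0,"ry":0,"rz":67.9,"dx":-476,"dy":-387,"dz":-80,"fingers":0}])

```text
time_s: 1.3
eef_pos: [0.5221, 0.0559, 0.3283]
eef_rot: [-0.0, 0.707, 0.707, 0.0]
wrist_force: [1.2, 1.6, 0.7]
opening: 0.0851
```

```bash
python3 - <<'E'
from h import *; from cell import robot
import pickle
s=robot.sense();p,d=robot.read_camera('wrist'); pickle.dump((s,p,d),open('w1.pkl','wb'))
cv2.imwrite('pics/w1.png',cv2.resize(p,(768,576),interpolation=cv2.INTER_CUBIC))
print(s['eef_pos'],s['qvel'].round(3) if hasattr(s['qvel'],'round') else s['qvel'])
E
```

```text
[0.52210264 0.05586483 0.32827508] [ 0.852  0.289  0.21  -0.496 -0.174  0.262  1.077]
```

View pics/w1.png

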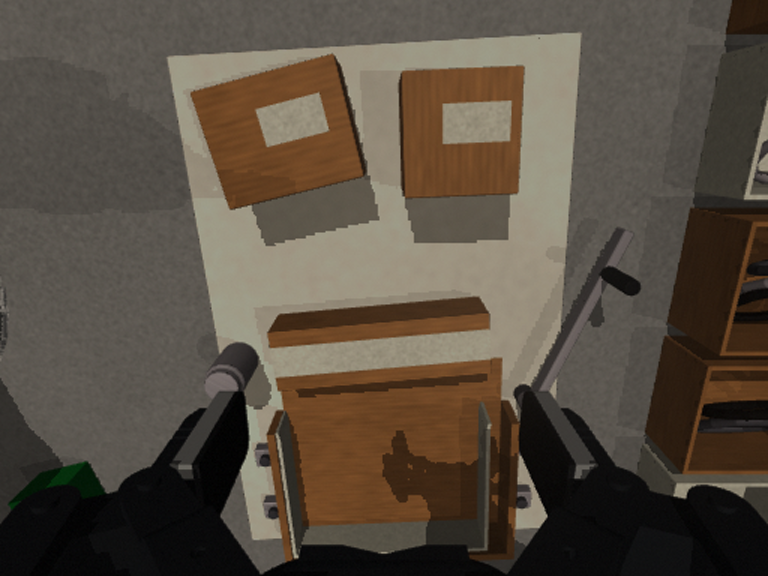

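```bash
python3 - <<'E'
from h import *; from cell import robot
import pickle
s=robot.sense();print(s['eef_pos'],np.abs(s['qvel']).max());p,d=robot.read_camera('wrist'); 
s=robot.sense();print(s['eef_pos'],np.abs(s['qvel']).max());p,d=robot.read_camera('wrist'); pickle.dump((s,p,d),open('w1.pkl','wb'))
cv2.imwrite('pics/w2.png',cv2.resize(p,(768,576),interpolation=cv2.INTER_CUBIC))
cam=camT(robot,'wrist',s); C=cloud(cam,d); np.save('C1.npy',C)
# height map bands
z=C[...,2]
for lo,hi in [(0.068,0.085),(0.055,0.067)]:
    m=((z>lo)&(z<hi)&(C[...,1]>0.04)&(C[...,0]<0.7)).astype(np.uint8)
    n,l,st,ce=cv2.connectedComponentsWithStats(m)
    for i in range(1,n):
        if st[i,4]>800:
            pts=C[l==i]; r=cv2.minAreaRect((pts[:,:2]*1000).astype(np.float32)); print(lo,'rect',r,np.median(pts[:,2]))
m=((z>0.044)&(z<0.064)&(C[...,1]>-0.12)&(C[...,1]<0.02)&(C[...,0]<0.66)&(C[...,0]>.39)).astype(np.uint8)
n,l,st,ce=cv2.connectedComponentsWithStats(m)
for i in range(1,n):
    if st[i,4]>500:
        pts=C[l==i]; print('long?',cv2.minAreaRect((pts[:,:2]*1000).astype(np.float32)),np.median(pts[:,2]),ce[i])
# board corners: white bright mask
E
```

```text
[0.52499904 0.04814439 0.3294106 ] 0.18795377629774374
[0.52362786 0.05141968 0.32868523] 0.10423991659653209
0.068 rect ((580.9844360351562, 141.14242553710938), (88.373779296875, 90.03196716308594), 2.44533634185791) 0.07737703230286619
0.055 rect ((442.465087890625, 140.7386474609375), (111.86063385009766, 90.13895416259766), 13.537516593933105) 0.06526680056495626
long? ((519.8515014648438, -47.020931243896484), (200.22267150878906, 61.35580825805664), 5.569653034210205) 0.05526402628012636 [252.975      229.51105769]
```

View pics/w2.png

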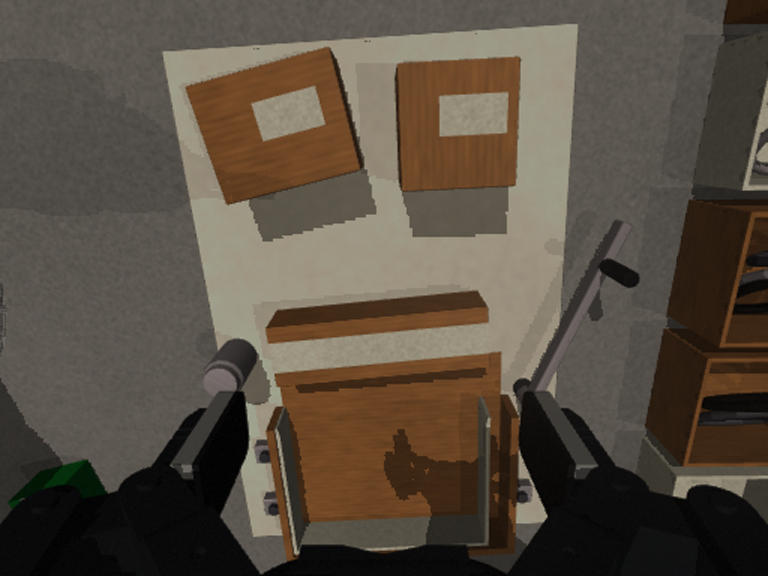

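```bash
python3 - <<'E'
from h import *; import pickle
s,p,d=pickle.load(open('w1.pkl','rb')); C=np.load('C1.npy'); z=C[...,2]
hsv=cv2.cvtColor(p,cv2.COLOR_BGR2HSV)
print('table z',np.median(z[100:140,20:80]),'board z',np.median(z[165:190,150:300]))
# board outline: z mask
for nm,(r0,r1) in {'left':(0,0),'right':(0,0)}.items(): pass
zt=np.median(z[100:140,20:80])
# board by brightness per row: transitions using gray
g=cv2.cvtColor(p,cv2.COLOR_BGR2GRAY)
L=[];Rr=[]
for v in range(30,330,6):
    row=cv2.GaussianBlur(g[v:v+1].astype(np.float32),(5,1),0)[0]
    dd=np.diff(row)
    L.append((v,int(np.argmax(dd[100:175])+100),dd[100:175].max())); Rr.append((v,int(np.argmin(dd[340:400])+340),dd[340:400].min()))
from types import SimpleNamespace
s_cam=None
from cell import robot
cam=camT(robot,'wrist',s)
for nm,A in (('L',L),('R',Rr)):
    A=np.array([a for a in A if abs(a[2])>12]); P=ray(cam,np.c_[A[:,1]+0.5,A[:,0]],0.008)
    # robust line x=a+b*y
    b=np.polyfit(P[:,1],P[:,0],1)
    for _ in range(5):
        r=P[:,0]-np.polyval(b,P[:,1]); k=abs(r)<max(0.002,1.5*np.median(abs(r))); b=np.polyfit(P[k,1],P[k,0],1)
    print(nm,b,k.sum(),len(k), 'angle deg',np.degrees(np.arctan(b[0])))
# top edge y
E1=[]
for u in range(120,375,6):
    col=cv2.GaussianBlur(g[0:60,u:u+1].astype(np.float32),(1,5),0)[:,0]; dd=np.diff(col); i=np.argmax(dd[:45]); 
    if dd[i]>12:E1.append((u,i+.5))
P=ray(cam,E1,0.008); b=np.polyfit(P[:,0],P[:,1],1)
for _ in range(5):
    r=P[:,1]-np.polyval(b,P[:,0]); k=abs(r)<max(0.002,1.5*np.median(abs(r))); b=np.polyfit(P[k,0],P[k,1],1)
print('front',b,np.degrees(np.arctan(b[0])),k.sum(),len(k))
# wall / panels: slice in y: print x ranges of z>0.03
for y in (-0.14,-0.15,-0.16,-0.17,-0.18,-0.19,-0.2,-.21,-.22,-.23,-.24):
    m=(abs(C[...,1]-y)<0.002)&(z>0.034)&(z<0.056); xs=np.sort(C[...,0][m]*1000)
    sp=np.split(xs,np.where(np.diff(xs)>4)[0]+1); print(y,[(a[0].round(1),a[-1].round(1),len(a)) for a in sp if len(a)])
E
```

```text
table z -0.000881583840400546 board z 0.005248856723097967
L [-0.05287929  0.35168646] 31 49 angle deg -3.026940651681488
R [-0.02194059  0.69367256] 32 50 angle deg -1.2569016391056842
front [0.05291157 0.18564369] 3.028785277180413 43 43
-0.14 [(np.float64(407.9), np.float64(419.5), 26), (np.float64(624.1), np.float64(628.0), 9), (np.float64(647.9), np.float64(655.1), 18), (np.float64(809.5), np.float64(811.5), 25), (np.float64(909.6), np.float64(911.7), 3)]
-0.15 [(np.float64(407.7), np.float64(420.7), 25), (np.float64(624.5), np.float64(628.5), 13), (np.float64(648.2), np.float64(656.0), 19), (np.float64(809.5), np.float64(811.8), 21)]
-0.16 [(np.float64(408.8), np.float64(421.3), 24), (np.float64(625.1), np.float64(629.1), 11), (np.float64(648.7), np.float64(657.3), 17), (np.float64(809.7), np.float64(812.0), 21)]
-0.17 [(np.float64(409.5), np.float64(421.9), 23), (np.float64(625.6), np.float64(629.7), 12), (np.float64(649.2), np.float64(657.6), 17)]
-0.18 [(np.float64(410.1), np.float64(422.3), 25), (np.float64(626.0), np.float64(630.3), 12), (np.float64(649.7), np.float64(656.
[... 831 characters left out ...]
p.float64(423.7), 23), (np.float64(627.7), np.float64(630.7), 10), (np.float64(651.3), np.float64(659.4), 16), (np.float64(809.7), np.float64(811.4), 22)]
-0.22 [(np.float64(133.5), np.float64(146.6), 43), (np.float64(413.2), np.float64(424.3), 18), (np.float64(628.3), np.float64(631.4), 8), (np.float64(651.9), np.float64(660.0), 18), (np.float64(810.3), np.float64(811.4), 10)]
-0.23 [(np.float64(134.4), np.float64(134.4), 1), (np.float64(412.4), np.float64(424.8), 19), (np.float64(628.8), np.float64(631.8), 9), (np.float64(652.6), np.float64(659.4), 14)]
-0.24 [(np.float64(413.1), np.float64(425.3), 24), (np.float64(629.2), np.float64(632.6), 10), (np.float64(653.0), np.float64(660.5), 17)]
```

```bash
cat >> h.py <<'E'
YAW=np.radians(3.03); O=np.array([.5315,-.1317])
Rk=np.array([[np.cos(YAW),-np.sin(YAW)],[np.sin(YAW),np.cos(YAW)]])
def w2k(p): return (np.asarray(p)[...,:2]-O)@Rk*1000
def k2w(p): return O+Rk@(np.asarray(p)/1000)
E
python3 - <<'E'
from h import *
C=np.load('C1.npy'); z=C[...,2]+0.0008; K=w2k(C)
for nm,c,a in (('short',(580.98,141.14),2.445),('wide',(442.47,140.74),13.54),('long',(519.85,-47.02),5.57)):
    print(nm,w2k(np.array(c)/1000).round(1),a-3.03)
for nm,x0,x1,zl,zh in (('Lwall',-125,-115,.043,.048),('Rwall',116,124,.043,.048),('Lins',-114,-104,.035,.0435),('Rins',89,100,.035,.0435)):
    m=(K[...,0]>x0)&(K[...,0]<x1)&(z>zl)&(z<zh)&(K[...,1]<40)&(K[...,1]>-190); y=K[m]; print(nm,m.sum(), 'y range',np.percentile(y[:,1],[0,1,99,100]).round(1),'x',np.percentile(y[:,0],[1,50,99]).round(1))
for Y in range(-110,10,8):
    m=(abs(K[...,1]-Y)<3)&(z>.035)&(z<.0435); 
    a=K[m][:,0]; print(Y, 'Lin inner max',a[(a>-122)&(a<-95)].max(initial=-999).round(1),'R inner min',a[(a>85)&(a<105)].min(initial=999).round(1))
# bar pin
m=(z>.083)&(z<.094)&(K[...,0]>100)&(K[...,0]<300)&(K[...,1]>0)&(K[...,1]<220); print('pin',m.sum(),K[m].mean(0))
m=(z>.038)&(z<.047)&(K[...,0]>120)&(K[...,0]<230)&(K[...,1]>20)&(K[...,1]<220); a=K[m];print('bar',m.sum(),np.median(np.arctan2(a[:,1]-8,a[:,0]-139)), a[a[:,1].argmax()])
m=(z>.058)&(z<.066)&(K[...,0]<-115)&(K[...,0]>-200)&(K[...,1]>20)&(K[...,1]<140); print('tin',m.sum(),K[m].mean(0), cv2.minEnclosingCircle(K[m].astype(np.float32)))
E
```

```text
short [ 63.8 269.8] -0.585
wide [-74.5 276.8] 10.51
long [-7.2 85.2] 2.5400000000000005
Lwall 55 y range [-161.1 -158.7    1.7    2. ] x [-123.4 -115.9 -115. ]
Rwall 33 y range [-158.2 -149.1    1.5    1.6] x [116.  116.1 122.1]
Lins 135 y range [-155.4 -154.7    1.1    1.6] x [-113.1 -111.9 -107.2]
Rins 117 y range [-162.3 -161.7    1.3    1.8] x [89.5 92.1 99.7]
-110 Lin inner max -111.8 R inner min 91.9
-102 Lin inner max -111.8 R inner min 92.1
-94 Lin inner max -111.9 R inner min 92.0
-86 Lin inner max -111.7 R inner min 92.0
-78 Lin inner max -111.8 R inner min 91.9
-70 Lin inner max -111.7 R inner min 91.9
-62 Lin inner max -111.5 R inner min 91.9
-54 Lin inner max -111.9 R inner min 92.0
-46 Lin inner max -111.7 R inner min 91.9
-38 Lin inner max -111.7 R inner min 91.8
-30 Lin inner max -111.7 R inner min 92.1
-22 Lin inner max -111.6 R inner min 92.0
-14 Lin inner max -111.5 R inner min 92.0
-6 Lin inner max -111.8 R inner min 92.1
2 Lin inner max -112.6 R inner min 93.3
pin 117 [197.35744424 147.25996976]
bar 960 1.183658364646916 [209.49937115 184.12272467]
tin 140 [-146.79186504   73.12886612] ((-152.48291015625, 66.00028228759766), 18.593732833862305)
```

```bash
sed -i 's/^YAW.*/YAW=np.radians(3.03); O=np.array([.5314,-.1301])/' h.py; cat >> h.py <<'E'
def plan(s,X,Y,Z,yaw):
    """delta from measured pose s to carton-frame target (mm), yaw rel carton deg (0: tool x=+Y, tool y=+X)"""
    M=rot(s['eef_rot']); p=k2w([X,Y]); d=np.r_[p,Z/1000]-s['eef_pos']
    a=YAW+np.radians(yaw); c,n=np.cos(a),np.sin(a)
    T=np.array([[-n,c,0],[c,n,0],[0,0,-1.]])
    rv=R.from_matrix(M.T@T).as_rotvec(degrees=True)
    return 'd',(M.T@d*1000).round(1),'r',rv.round(2)
def pose(s):
    M=rot(s['eef_rot']); k=w2k(s['eef_pos']); yaw=np.degrees(np.arctan2(-M[0,0],M[1,0]))-np.degrees(YAW)
    return 'X,Y',k.round(1),'z',round(s['eef_pos'][2]*1000,1),'yaw',round(yaw,2),'tilt',M[:2,2].round(4),'F',np.round(s['wrist_force'],1),'t',round(s['time_s'],2),'op',round(s['opening']*1000,1)
E
cat > pl.py <<'E'
import sys; from h import *; from cell import robot
s=robot.sense(); print(*pose(s))
if len(sys.argv)>4: print(*plan(s,*map(float,sys.argv[1:5])))
E
python3 pl.py -9.5 138 120 2.54
```

```text
X,Y [  0.8 184.9] z 328.1 yaw -3.33 tilt [ 0.0004 -0.0009] F [-0.5  0.9 -0.5] t 1.45 op 85.4
d [-47.2  -7.7 208.1] r [ 0.02  0.05 -5.87]
```

Emit:
apply_moves(deltas=[{"rx":0,"ry":0,"rz":-5.8,"dx":-47,"dy":-8,"dz":50,"fingers":0},{"rx":0,"ry":0,"rz":-5.8,"dx":-47,"dy":-8,"dz":100,"fingers":0},{"rx":0,"ry":0,"rz":-5.8,"dx":-47,"dy":-8,"dz":140,"fingers":0},{"rx":0,"ry":0,"rz":-5.8,"dx":-47,"dy":-8,"dz":180,"fingers":0},{"rx":0,"ry":0,"rz":-5.8,"dx":-47,"dy":-8,"dz":200,"fingers":0},{"rx":0,"ry":0,"rz":-5.8,"dx":-47,"dy":-8,"dz":200,"fingers":0},{"rx":0,"ry":0,"rz":-5.8,"dx":-47,"dy":-8,"dz":200,"fingers":0},{"rx":0,"ry":0,"rz":-5.8,"dx":-47,"dy":-8,"dz":200,"fingers":0}])

```text
time_s: 2.25
eef_pos: [0.5143, 0.0111, 0.1294]
eef_rot: [0.001, 0.67, 0.742, 0.001]
wrist_force: [0.1, -0.7, 0.5]
opening: 0.0858
```

```bash
python3 pl.py -9.5 138 40 2.54
```

```text
X,Y [ -9.6 141.9] z 129.4 yaw 2.79 tilt [0.002  0.0005] F [ 0.1 -0.7  0.5] t 2.25 op 85.8
d [-4.  -0.3 89.4] r [ 0.12 -0.02  0.25]
```

Emit:
apply_moves(deltas=[{"rx":0,"ry":0,"rz":0,"dx":-2,"dy":0,"dz":40,"fingers":0},{"rx":0,"ry":0,"rz":0,"dx":-4,"dy":0,"dz":70,"fingers":0},{"rx":0,"ry":0,"rz":0,"dx":-4,"dy":0,"dz":88,"fingers":0},{"rx":0,"ry":0,"rz":0,"dx":-4,"dy":0,"dz":90,"fingers":0},{"rx":0,"ry":0,"rz":0,"dx":-4,"dy":0,"dz":90,"fingers":0},{"rx":0,"ry":0,"rz":0,"dx":-4,"dy":0,"dz":90,"fingers":0}])

```text
time_s: 2.85
eef_pos: [0.5149, 0.0069, 0.0395]
eef_rot: [0.001, 0.67, 0.742, 0.001]
wrist_force: [-0.5, -0.5, 0.3]
opening: 0.0856
```

```bash
python3 - <<'E'
from h import *; from cell import robot
s=robot.sense();print(*pose(s));p,d=robot.read_camera('wrist'); s=robot.sense();print(*pose(s))
cv2.imwrite('pics/w3.png',p)
E
```

```text
X,Y [ -9.3 137.7] z 39.5 yaw 2.77 tilt [0.0021 0.0003] F [-0.5 -0.5  0.3] t 2.85 op 85.6
X,Y [ -9.3 137.7] z 39.4 yaw 2.78 tilt [0.0021 0.0003] F [ 0.6 -0.3  0.7] t 2.9 op 85.5
```

View pics/w3.png

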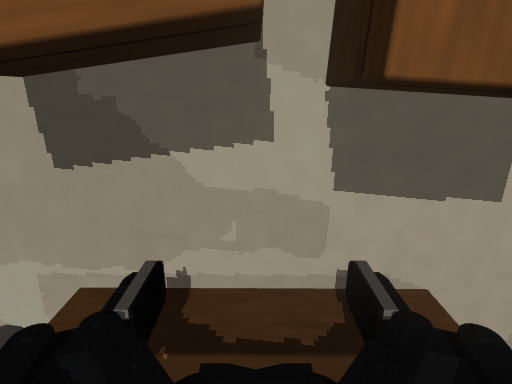

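Emit:
apply_moves(deltas=[{"rx":0,"ry":0,"rz":0,"dx":-5,"dy":0,"dz":0,"fingers":0},{"rx":0,"ry":0,"rz":0,"dx":-10,"dy":0,"dz":0,"fingers":0},{"rx":0,"ry":0,"rz":0,"dx":-14,"dy":0,"dz":0,"fingers":0},{"rx":0,"ry":0,"rz":0.2,"dx":-18,"dy":-0.2,"dz":0,"fingers":0},{"rx":0,"ry":0,"rz":0.5,"dx":-22,"dy":-0.6,"dz":0,"fingers":0},{"rx":0,"ry":0,"rz":0.9,"dx":-26,"dy":-1.0,"dz":0,"fingers":0},{"rx":0,"ry":0,"rz":1.3,"dx":-30,"dy":-1.5,"dz":0,"fingers":0},{"rx":0,"ry":0,"rz":1.7,"dx":-34,"dy":-2.0,"dz":0,"fingers":0},{"rx":0,"ry":0,"rz":2.1,"dx":-38,"dy":-2.5,"dz":0,"fingers":0},{"rx":0,"ry":0,"rz":2.5,"dx":-43,"dy":-3.0,"dz":0,"fingers":0},{"rx":0,"ry":0,"rz":2.8,"dx":-48,"dy":-3.4,"dz":0,"fingers":0},{"rx":0,"ry":0,"rz":2.8,"dx":-52,"dy":-3.4,"dz":0,"fingers":0}])

```text
time_s: 4.1
eef_pos: [0.5157, -0.046, 0.0379]
eef_rot: [-0.0, 0.689, 0.725, -0.0]
wrist_force: [-1.0, 5.1, 3.3]
opening: 0.0855
```

```bash
cat > look.py <<'E'
import sys; from h import *; from cell import robot
# measure box tops in carton frame using a camera's depth
def tops(cam,d,zmin,zmax,reg):
    C=cloud(cam,d); K=w2k(C); z=C[...,2]*1000
    m=((z>zmin)&(z<zmax)&(K[...,0]>reg[0])&(K[...,0]<reg[1])&(K[...,1]>reg[2])&(K[...,1]<reg[3])).astype(np.uint8)
    n,l,st,ce=cv2.connectedComponentsWithStats(m,connectivity=4); out=[]
    for i in range(1,n):
        if st[i,4]>40:
            out.append((cv2.minAreaRect(K[l==i].astype(np.float32)),st[i,4],np.median(z[l==i])))
    return out
def show(n,zmin,zmax,reg,save=None):
    s=robot.sense(); p,d=robot.read_camera(n); cam=camT(robot,n,s); print(*pose(s))
    for (c,wh,a),N,zz in tops(cam,d,zmin,zmax,reg): print(n,'c',np.round(c,1),'wh',np.round(wh,1),'a',round(a,2),N,round(zz,1))
    if save: cv2.imwrite(save,p)
    return s,p,d,cam
E
python3 - <<'E'
from look import *
s,p,d,cam=show('top',45,66,(-130,120,-60,130),'pics/t4.png')
cv2.imwrite('pics/t4.png',cv2.resize(p[90:230,180:360],None,fx=4,fy=4))
E
```

```text
X,Y [-11.3  84.9] z 37.9 yaw -0.08 tilt [-0.0004 -0.0001] F [-1.   5.1  3.3] t 4.1 op 85.5
top c [-48.3  42.3] wh [ 58.3 125. ] a 86.73 373 57.0
top c [-116.5  -30.7] wh [11.6 58.1] a 0.89 46 51.4
```

View pics/t4.png

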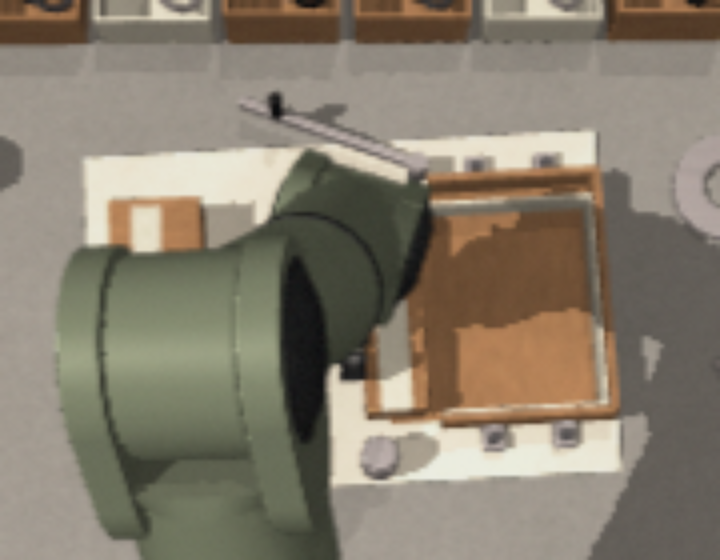

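```bash
python3 - <<'E'
from look import *
s,p,d,cam=show('side',50,62,(-130,120,-20,100))
cv2.imwrite('pics/s4.png',cv2.resize(p[130:300,200:420],None,fx=3.5,fy=3.5,interpolation=cv2.INTER_CUBIC))
E
```

```text
X,Y [-11.2  84.2] z 38.0 yaw -0.09 tilt [-0.0002 -0.0006] F [ 0.1  0.8 -0.6] t 4.15 op 85.3
side c [-12.3  46.2] wh [ 69.8 203.1] a 89.2 1140 57.8
```

View pics/s4.png

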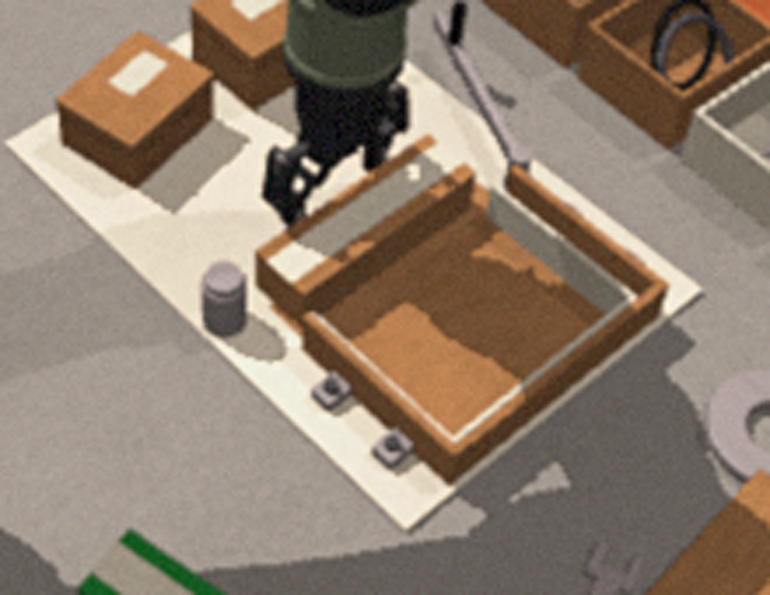

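```bash
cat > sidex.py <<'E'
from look import *
def edges(n='side',zb=(48,64),yr=(30,60)):
    s=robot.sense(); p,d=robot.read_camera(n); cam=camT(robot,n,s); C=cloud(cam,d); K=w2k(C); z=C[...,2]*1000
    print(*pose(s))
    # wall/insert x
    for nm,xr,zr,pc in (('Lwall out',(-135,-100),(38,60),1),('Rins inner',(80,130),(34,60),1),('Rwall out',(100,135),(38,60),99)):
        v=[]
        for Y in range(-120,-15,4):
            m=(abs(K[...,1]-Y)<3)&(K[...,0]>xr[0])&(K[...,0]<xr[1])&(z>zr[0])&(z<zr[1])
            if m.sum()>3: v.append(np.percentile(K[m][:,0],pc))
        print(nm,np.round(np.median(v),1),len(v))
    for Y in range(yr[0],yr[1],6):
        m=(abs(K[...,1]-Y)<3)&(z>zb[0])&(z<zb[1])&(abs(K[...,0])<135); a=K[m][:,0]
        if len(a)>5: print(Y,np.percentile(a,[1,99]).round(1),a.mean().round(1),len(a))
    for X in range(-100,85,20):
        m=(abs(K[...,0]-X)<4)&(z>zb[0])&(z<zb[1])&(K[...,1]<150)&(K[...,1]>-140); a=K[m][:,1]
        if len(a)>5: print('X',X,'Y',np.percentile(a,[2,98]).round(1),len(a))
    return s,p,d,K,z
if __name__=='__main__': edges()
E
python3 sidex.py
```

```text
X,Y [-11.2  84.4] z 37.9 yaw -0.1 tilt [-0.0002 -0.0006] F [-0.6  0.1 -1.2] t 4.2 op 85.2
Lwall out -126.3 27
Rins inner 89.7 27
Rwall out 122.2 27
30 [-111.1   86.6] -14.8 106
36 [-112.3   86.9] -19.2 116
42 [-113.4   84.3] -15.6 111
48 [-111.4   86.3] -17.7 107
54 [-110.6   86.3] -11.7 111
X -100 Y [13.6 70.4] 52
X -80 Y [13.1 71.9] 47
X -60 Y [14.7 78.8] 53
X -40 Y [13.9 71.8] 48
X -20 Y [13.2 73.6] 52
X 0 Y [14.4 71.3] 45
X 20 Y [13.1 70.6] 45
X 40 Y [13.7 74.4] 44
X 60 Y [14.2 72.1] 42
X 80 Y [13.7 71.7] 39
```

Emit:
apply_moves(deltas=[{"rx":0,"ry":0,"rz":-0.1,"dx":-3,"dy":0.2,"dz":0,"fingers":0},{"rx":0,"ry":0,"rz":-0.1,"dx":-6,"dy":0.4,"dz":0,"fingers":0},{"rx":0,"ry":0,"rz":-0.1,"dx":-9,"dy":0.6,"dz":0,"fingers":0},{"rx":0,"ry":0,"rz":-0.1,"dx":-12,"dy":0.8,"dz":0,"fingers":0},{"rx":0,"ry":0,"rz":-0.1,"dx":-15,"dy":0.8,"dz":0,"fingers":0},{"rx":0,"ry":0,"rz":-0.1,"dx":-18,"dy":0.8,"dz":0,"fingers":0},{"rx":0,"ry":0,"rz":-0.1,"dx":-21,"dy":0.8,"dz":0,"fingers":0},{"rx":0,"ry":0,"rz":-0.1,"dx":-24,"dy":0.8,"dz":0,"fingers":0}])

```text
time_s: 5.05
eef_pos: [0.5179, -0.0696, 0.038]
eef_rot: [0.0, 0.688, 0.726, 0.0]
wrist_force: [-0.6, 2.0, -1.5]
opening: 0.085
```

```bash
python3 sidex.py
```

```text
X,Y [-10.2  61.2] z 38.0 yaw 0.06 tilt [ 0. -0.] F [-0.6  2.  -1.5] t 5.05 op 85.0
Lwall out -125.9 27
Rins inner 89.5 27
Rwall out 123.0 27
30 [-110.9   88.2] -12.9 109
36 [-111.4   82.4] -16.5 109
42 [-110.5   88.2] -15.9 108
48 [-110.3   86.6] -14.2 96
54 [-66.2  45.7] -22.1 23
X -100 Y [-10.5  49.7] 50
X -80 Y [-9.4 48.3] 47
X -60 Y [-9.6 56.6] 55
X -40 Y [-9.6 48.1] 52
X -20 Y [-9.3 46.9] 47
X 0 Y [-9.7 49. ] 51
X 20 Y [-9.6 48.6] 45
X 40 Y [-8.9 52.4] 53
X 60 Y [-11.3  50.4] 45
X 80 Y [-7.9 46. ] 42
```

Emit:
apply_moves(deltas=[{"rx":0,"ry":0,"rz":0,"dx":-5,"dy":0,"dz":0,"fingers":0},{"rx":0,"ry":0,"rz":0,"dx":-10,"dy":0,"dz":0,"fingers":0},{"rx":0,"ry":0,"rz":0,"dx":-15,"dy":0,"dz":0,"fingers":0},{"rx":0,"ry":0,"rz":0,"dx":-20,"dy":0,"dz":0,"fingers":0},{"rx":0,"ry":0,"rz":0,"dx":-25,"dy":0,"dz":0,"fingers":0},{"rx":0,"ry":0,"rz":0,"dx":-30,"dy":0,"dz":0,"fingers":0},{"rx":0,"ry":0,"rz":0,"dx":-35,"dy":0,"dz":0,"fingers":0},{"rx":0,"ry":0,"rz":0,"dx":-40,"dy":0,"dz":0,"fingers":0},{"rx":0,"ry":0,"rz":0,"dx":-45,"dy":0,"dz":0,"fingers":0},{"rx":0,"ry":0,"rz":0,"dx":-50,"dy":0,"dz":0,"fingers":0}])

```text
time_s: 6.1
eef_pos: [0.5207, -0.1196, 0.038]
eef_rot: [0.0, 0.688, 0.726, 0.0]
wrist_force: [0.9, 3.1, 0.8]
opening: 0.0855
```

```bash
python3 pl.py -10 -78 38 0
```

```text
X,Y [-10.2  11. ] z 38.0 yaw 0.06 tilt [ 0. -0.] F [0.9 3.1 0.8] t 6.1 op 85.5
d [-89.    0.1   0. ] r [0.   0.   0.06]
```

Emit:
apply_moves(deltas=[{"rx":0,"ry":0,"rz":0,"dx":-6,"dy":0,"dz":0,"fingers":0},{"rx":0,"ry":0,"rz":0,"dx":-12,"dy":0,"dz":0,"fingers":0},{"rx":0,"ry":0,"rz":0,"dx":-18,"dy":0,"dz":0,"fingers":0},{"rx":0,"ry":0,"rz":0,"dx":-24,"dy":0,"dz":0,"fingers":0},{"rx":0,"ry":0,"rz":0,"dx":-30,"dy":0,"dz":0,"fingers":0},{"rx":0,"ry":0,"rz":0,"dx":-36,"dy":0,"dz":0,"fingers":0},{"rx":0,"ry":0,"rz":0,"dx":-42,"dy":0,"dz":0,"fingers":0},{"rx":0,"ry":0,"rz":0,"dx":-48,"dy":0,"dz":0,"fingers":0},{"rx":0,"ry":0,"rz":0,"dx":-54,"dy":0,"dz":0,"fingers":0},{"rx":0,"ry":0,"rz":0,"dx":-60,"dy":0,"dz":0,"fingers":0},{"rx":0,"ry":0,"rz":0,"dx":-65,"dy":0,"dz":0,"fingers":0},{"rx":0,"ry":0,"rz":0,"dx":-70,"dy":0,"dz":0,"fingers":0}])

```text
time_s: 7.3
eef_pos: [0.5244, -0.1895, 0.038]
eef_rot: [-0.0, 0.688, 0.726, -0.0]
wrist_force: [-0.7, 3.5, 3.9]
opening: 0.0854
```

```bash
python3 pl.py -10 -85 38 0
```

```text
X,Y [-10.1 -59. ] z 38.0 yaw 0.06 tilt [-0.0001  0.    ] F [-0.7  3.5  3.9] t 7.3 op 85.4
d [-26.    0.1  -0. ] r [-0.   -0.    0.06]
```

Emit:
apply_moves(deltas=[{"rx":0,"ry":0,"rz":0,"dx":-4,"dy":0,"dz":0,"fingers":0},{"rx":0,"ry":0,"rz":0,"dx":-8,"dy":0,"dz":0,"fingers":0},{"rx":0,"ry":0,"rz":0,"dx":-12,"dy":0,"dz":0,"fingers":0},{"rx":0,"ry":0,"rz":0,"dx":-16,"dy":0,"dz":0,"fingers":0},{"rx":0,"ry":0,"rz":0,"dx":-19,"dy":0,"dz":0,"fingers":0},{"rx":0,"ry":0,"rz":0,"dx":-22,"dy":0,"dz":0,"fingers":0},{"rx":0,"ry":0,"rz":0,"dx":-23.5,"dy":0,"dz":0,"fingers":0}])

```text
time_s: 8.0
eef_pos: [0.5256, -0.2129, 0.038]
eef_rot: [0.0, 0.688, 0.726, -0.0]
wrist_force: [-0.6, 4.0, 3.2]
opening: 0.0855
```

Emit:
apply_moves(deltas=[{"rx":0,"ry":0,"rz":0,"dx":-1,"dy":0,"dz":0,"fingers":0},{"rx":0,"ry":0,"rz":0,"dx":-1.5,"dy":0,"dz":0,"fingers":0}])

```text
time_s: 8.2
eef_pos: [0.5257, -0.2141, 0.038]
eef_rot: [-0.0, 0.688, 0.726, -0.0]
wrist_force: [-0.5, 4.6, 3.3]
opening: 0.0856
```

Emit:
apply_moves(deltas=[{"rx":0,"ry":0,"rz":0,"dx":-0.5,"dy":0,"dz":0,"fingers":0},{"rx":0,"ry":0,"rz":0,"dx":-1,"dy":0,"dz":0,"fingers":0}])

```text
time_s: 8.4
eef_pos: [0.5258, -0.215, 0.038]
eef_rot: [-0.0, 0.688, 0.726, -0.0]
wrist_force: [-0.9, 3.6, 2.4]
opening: 0.0852
```

```bash
python3 pl.py -10 -85 38 0
```

```text
X,Y [-10.1 -84.5] z 38.0 yaw 0.07 tilt [-0.0001  0.    ] F [-0.9  3.6  2.4] t 8.4 op 85.2
d [-0.5  0.1 -0. ] r [-0.01 -0.    0.07]
```

Still no stop; continue in small steps until it comes home.

Emit:
apply_moves(deltas=[{"rx":0,"ry":0,"rz":0,"dx":-0.5,"dy":0,"dz":0,"fingers":0},{"rx":0,"ry":0,"rz":0,"dx":-1,"dy":0,"dz":0,"fingers":0}])

```text
time_s: 8.6
eef_pos: [0.5259, -0.2156, 0.0379]
eef_rot: [-0.0, 0.688, 0.726, 0.0]
wrist_force: [0.2, 8.5, 3.8]
opening: 0.0853
```

Emit:
apply_moves(deltas=[{"rx":0,"ry":0,"rz":0,"dx":-0.5,"dy":0,"dz":0,"fingers":0},{"rx":0,"ry":0,"rz":0,"dx":-1,"dy":0,"dz":0,"fingers":0}])

```text
time_s: 8.8
eef_pos: [0.526, -0.2157, 0.0379]
eef_rot: [-0.001, 0.688, 0.726, 0.0]
wrist_force: [0.1, 13.8, 6.7]
opening: 0.0854
```

```bash
python3 - <<'E'
from sidex import *
s,p,d,K,z=edges(yr=(-130,-95))
for zz in (34,38): 
  for X in (-60,-20,20):
    m=(abs(K[...,0]-X)<6)&(z>zz)&(z<50)&(K[...,1]<-140); a=K[m][:,1]; print(zz,X,np.percentile(a,[1,50,99]).round(1))
E
```

```text
X,Y [-10.  -85.2] z 37.9 yaw 0.08 tilt [-0.0005  0.0019] F [ 0.1 13.8  6.7] t 8.8 op 85.4
Lwall out -126.5 27
Rins inner 90.3 16
Rwall out 123.3 16
-130 [-122.5  119.5] -15.8 145
-124 [-124.4  120.5] -13.0 148
-118 [-123.9  118.5] -16.9 143
-112 [-124.1  120. ] -15.8 144
-106 [-123.9  122.5] -15.9 146
-100 [-123.2  121. ] -20.2 144
X -100 Y [-138.2  -96.8] 44
X -80 Y [-139.4  -97.4] 36
X -60 Y [-138.6  -91.9] 50
X -40 Y [-137.4  -97.4] 40
X -20 Y [-137.3  -96. ] 41
X 0 Y [-138.4  -97.4] 41
X 20 Y [-139.4  -97.9] 33
X 40 Y [-138.9  -93.4] 37
X 60 Y [-138.8  -96.1] 35
X 80 Y [-139.1  -97.5] 38
34 -60 [-634.3 -557.5 -157.5]
34 -20 [-639.8 -169.4 -153.9]
34 20 [-499.9 -168.6 -155.9]
38 -60 [-634.3 -559.  -157.5]
38 -20 [-617.  -168.  -153.9]
38 20 [-395.1 -165.5 -155.9]
```

Emit:
apply_moves(deltas=[{"rx":0,"ry":0,"rz":0,"dx":6,"dy":0,"dz":0,"fingers":0},{"rx":0,"ry":0,"rz":0,"dx":14,"dy":0,"dz":-15,"fingers":0.1},{"rx":0,"ry":0,"rz":0,"dx":30,"dy":0,"dz":-50,"fingers":0.2},{"rx":0,"ry":0,"rz":-1,"dx":60,"dy":-10,"dz":-90,"fingers":0.35},{"rx":0,"ry":0,"rz":-3,"dx":105,"dy":-20,"dz":-110,"fingers":0.35},{"rx":0,"ry":0,"rz":-5,"dx":150,"dy":-30,"dz":-110,"fingers":0.35},{"rx":0,"ry":0,"rz":-7,"dx":195,"dy":-40,"dz":-110,"fingers":0.35},{"rx":0,"ry":0,"rz":-9,"dx":240,"dy":-50,"dz":-110,"fingers":0.35},{"rx":0,"ry":0,"rz":-10.5,"dx":285,"dy":-60,"dz":-110,"fingers":0.35},{"rx":0,"ry":0,"rz":-10.5,"dx":330,"dy":-68,"dz":-110,"fingers":0.35},{"rx":0,"ry":0,"rz":-10.5,"dx":375,"dy":-73,"dz":-110,"fingers":0.35},{"rx":0,"ry":0,"rz":-10.5,"dx":415,"dy":-77,"dz":-110,"fingers":0.35}])

```text
time_s: 10.05
eef_pos: [0.4258, 0.1954, 0.149]
eef_rot: [0.0, 0.618, 0.786, 0.001]
wrist_force: [1.4, 0.2, 0.3]
opening: 0.0553
```

```bash
python3 - <<'E'
from look import *
s=robot.sense();print(*plan(s,-87.4,345,150,10.51))
s,p,d,cam=show('side',58,88,(-140,130,200,340))
show('top',45,66,(-140,120,-170,130))
show('side',45,66,(-112,95,-140,130))
cv2.imwrite('pics/s5.png',cv2.resize(p[60:300,150:420],None,fx=2.8,fy=2.4,interpolation=cv2.INTER_CUBIC))
E
```

```text
d [13.9  3.4 -1. ] r [ 0.07 -0.03  0.09]
X,Y [-88.2 330.7] z 149.0 yaw 10.6 tilt [0.0011 0.0008] F [1.4 0.2 0.3] t 10.05 op 55.3
side c [ 63.9 268. ] wh [96.7 96.5] a 89.53 723 79.3
side c [-76.4 274.7] wh [118.9  93.7] a 11.01 842 68.0
X,Y [-88.8 337. ] z 148.8 yaw 10.94 tilt [0.0008 0.0032] F [-2.4 10.5 -0. ] t 10.1 op 55.5
top c [ -2.1 -85.9] wh [168.3 242.4] a 89.95 1091 55.7
X,Y [-88.4 333.7] z 148.8 yaw 10.95 tilt [0.0009 0.0021] F [-0.4 -1.3 -0.7] t 10.15 op 55.2
side c [  -7.3 -117.7] wh [209.7  61. ] a 5.49 982 57.9
```

View pics/s5.png

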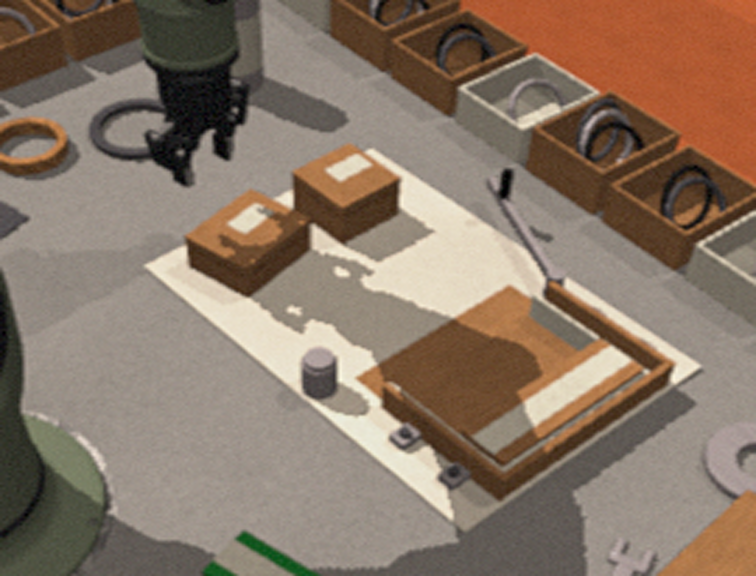

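Emit:
apply_moves(deltas=[{"rx":0,"ry":0,"rz":0.4,"dx":12,"dy":3,"dz":10,"fingers":0.35},{"rx":0,"ry":0,"rz":0.4,"dx":12,"dy":3,"dz":50,"fingers":0.35},{"rx":0,"ry":0,"rz":0.4,"dx":12,"dy":3,"dz":85,"fingers":0.35},{"rx":0,"ry":0,"rz":0.4,"dx":12,"dy":3,"dz":105,"fingers":0.35},{"rx":0,"ry":0,"rz":0.4,"dx":12,"dy":3,"dz":109,"fingers":0.35},{"rx":0,"ry":0,"rz":0.4,"dx":12,"dy":3,"dz":109,"fingers":0.35}])

```text
time_s: 10.8
eef_pos: [0.4268, 0.2048, 0.0388]
eef_rot: [-0.0, 0.622, 0.783, -0.001]
wrist_force: [0.1, 0.7, 0.7]
opening: 0.0555
```

```bash
python3 - <<'E'
from look import *
s=robot.sense();print(*pose(s)); n=np.array([-.1824,.9832]);t=np.array([.9832,.1824]); v=w2k(s['eef_pos'])-[-74.5,275.2]; print(v@n,v@t)
E
```

```text
X,Y [-86.7 340. ] z 38.8 yaw 10.07 tilt [-0.0007 -0.0008] F [0.1 0.7 0.7] t 10.8 op 55.5
65.93083449796595 -0.21601592850638915
```

```bash
cat > path.py <<'E'
import sys; from h import *; from cell import robot
# waypoints: box centre (X,Y,yaw) list; tool offset D along n, lateral e. args: D e step(mm/row) then X Y yaw triples
def rows(pts,D,e,step,z):
    s=robot.sense(); M=rot(s['eef_rot']); out=[]
    for (a,b) in zip(pts[:-1],pts[1:]):
        a,b=np.array(a),np.array(b); n=max(1,int(np.ceil(np.hypot(*(b-a)[:2])/step)))
        for i in range(1,n+1):
            q=a+(b-a)*i/n; y=np.radians(q[2]); nn=np.array([-np.sin(y),np.cos(y)]); t=np.array([np.cos(y),np.sin(y)])
            X,Y=q[:2]+D*nn+e*t; out.append(plan(s,X,Y,z,q[2]))
    print(*pose(s))
    for o in out: print('dx %.1f dy %.1f dz %.1f rz %.1f'%(*o[1],o[3][2]))
E
python3 -c "
from path import *
rows([(-76.3,285.1,10.1),(-74.5,275.2,10.1),(-54.5,140,0)],56,-0.2,6.5,38.5)"
```

```text
X,Y [-86.7 340. ] z 38.8 yaw 10.07 tilt [-0.0007 -0.0008] F [0.1 0.7 0.7] t 10.8 op 55.5
dx -4.9 dy 0.5 dz 0.3 rz -0.0
dx -9.9 dy 0.5 dz 0.3 rz -0.0
dx -16.1 dy 0.8 dz 0.3 rz 0.4
dx -22.4 dy 1.0 dz 0.3 rz 0.9
dx -28.6 dy 1.3 dz 0.3 rz 1.4
dx -34.8 dy 1.6 dz 0.3 rz 1.8
dx -41.0 dy 1.8 dz 0.3 rz 2.3
dx -47.2 dy 2.1 dz 0.3 rz 2.7
dx -53.5 dy 2.4 dz 0.3 rz 3.2
dx -59.7 dy 2.6 dz 0.3 rz 3.6
dx -65.9 dy 2.9 dz 0.3 rz 4.1
dx -72.2 dy 3.2 dz 0.3 rz 4.6
dx -78.4 dy 3.4 dz 0.3 rz 5.0
dx -84.7 dy 3.7 dz 0.3 rz 5.5
dx -90.9 dy 4.0 dz 0.3 rz 5.9
dx -97.2 dy 4.2 dz 0.3 rz 6.4
dx -103.5 dy 4.5 dz 0.4 rz 6.9
dx -109.7 dy 4.8 dz 0.4 rz 7.3
dx -116.0 dy 5.0 dz 0.4 rz 7.8
dx -122.3 dy 5.3 dz 0.4 rz 8.2
dx -128.5 dy 5.6 dz 0.4 rz 8.7
dx -134.8 dy 5.8 dz 0.4 rz 9.2
dx -141.1 dy 6.1 dz 0.4 rz 9.6
dx -147.4 dy 6.4 dz 0.4 rz 10.1
```

Emit:
apply_moves(deltas=[{"rx":0,"ry":0,"rz":0,"dx":-5,"dy":0.4,"dz":0,"fingers":0.35},{"rx":0,"ry":0,"rz":0,"dx":-9,"dy":0.5,"dz":0,"fingers":0.35},{"rx":0,"ry":0,"rz":0.4,"dx":-14,"dy":0.7,"dz":0,"fingers":0.35},{"rx":0,"ry":0,"rz":0.9,"dx":-20,"dy":0.9,"dz":0,"fingers":0.35},{"rx":0,"ry":0,"rz":1.3,"dx":-26,"dy":1.2,"dz":0,"fingers":0.35},{"rx":0,"ry":0,"rz":1.7,"dx":-32,"dy":1.4,"dz":0,"fingers":0.35},{"rx":0,"ry":0,"rz":2.1,"dx":-38,"dy":1.7,"dz":0,"fingers":0.35},{"rx":0,"ry":0,"rz":2.5,"dx":-44,"dy":2.0,"dz":0,"fingers":0.35},{"rx":0,"ry":0,"rz":3.0,"dx":-50,"dy":2.2,"dz":0,"fingers":0.35},{"rx":0,"ry":0,"rz":3.4,"dx":-56,"dy":2.5,"dz":0,"fingers":0.35},{"rx":0,"ry":0,"rz":3.8,"dx":-62,"dy":2.7,"dz":0,"fingers":0.35},{"rx":0,"ry":0,"rz":4.3,"dx":-68,"dy":3.0,"dz":0,"fingers":0.35}])

```text
time_s: 12.0
eef_pos: [0.4453, 0.1395, 0.039]
eef_rot: [-0.0, 0.65, 0.76, 0.0]
wrist_force: [-0.5, 3.2, 2.6]
opening: 0.0557
```

```bash
python3 - <<'E'
from look import *
show('side',62,76,(-140,10,100,340))
E
```

```text
X,Y [-71.7 273.8] z 39.0 yaw 5.83 tilt [-0.  0.] F [-0.5  3.2  2.6] t 12.0 op 55.7
side c [-67.8 226.4] wh [117.7 114. ] a 6.45 873 68.2
```

```bash
python3 -c "
from path import *
rows([(-66,218.1,5.8),(-54.5,140,0),(-54.5,120,0)],56,-0.2,6.8,38.7)"
```

```text
X,Y [-71.6 272.7] z 39.0 yaw 5.74 tilt [ 0.0001 -0.0006] F [ 1.   0.5 -0.5] t 12.05 op 55.3
dx -5.5 dy 0.6 dz 0.3 rz 0.4
dx -12.1 dy 1.4 dz 0.3 rz 0.9
dx -18.7 dy 2.1 dz 0.3 rz 1.4
dx -25.2 dy 2.9 dz 0.3 rz 1.9
dx -31.8 dy 3.7 dz 0.3 rz 2.4
dx -38.4 dy 4.5 dz 0.3 rz 2.8
dx -45.0 dy 5.2 dz 0.3 rz 3.3
dx -51.6 dy 6.0 dz 0.3 rz 3.8
dx -58.2 dy 6.8 dz 0.3 rz 4.3
dx -64.8 dy 7.6 dz 0.3 rz 4.8
dx -71.4 dy 8.3 dz 0.3 rz 5.2
dx -78.0 dy 9.1 dz 0.3 rz 5.7
dx -84.7 dy 8.4 dz 0.3 rz 5.7
dx -91.3 dy 7.8 dz 0.3 rz 5.7
dx -97.9 dy 7.1 dz 0.3 rz 5.7
```

Emit:
apply_moves(deltas=[{"rx":0,"ry":0,"rz":0.4,"dx":-6,"dy":0.7,"dz":0,"fingers":0.35},{"rx":0,"ry":0,"rz":0.9,"dx":-12,"dy":1.4,"dz":0,"fingers":0.35},{"rx":0,"ry":0,"rz":1.4,"dx":-19,"dy":2.1,"dz":0,"fingers":0.35},{"rx":0,"ry":0,"rz":1.9,"dx":-25,"dy":2.9,"dz":0,"fingers":0.35},{"rx":0,"ry":0,"rz":2.4,"dx":-32,"dy":3.7,"dz":0,"fingers":0.35},{"rx":0,"ry":0,"rz":2.8,"dx":-38,"dy":4.5,"dz":0,"fingers":0.35},{"rx":0,"ry":0,"rz":3.3,"dx":-45,"dy":5.2,"dz":0,"fingers":0.35},{"rx":0,"ry":0,"rz":3.8,"dx":-52,"dy":6.0,"dz":0,"fingers":0.35},{"rx":0,"ry":0,"rz":4.3,"dx":-58,"dy":6.8,"dz":0,"fingers":0.35},{"rx":0,"ry":0,"rz":4.8,"dx":-65,"dy":7.6,"dz":0,"fingers":0.35},{"rx":0,"ry":0,"rz":5.3,"dx":-71,"dy":8.3,"dz":0,"fingers":0.35},{"rx":0,"ry":0,"rz":5.7,"dx":-78,"dy":9.1,"dz":0,"fingers":0.35}])

```text
time_s: 13.25
eef_pos: [0.4663, 0.0639, 0.039]
eef_rot: [-0.0, 0.687, 0.726, -0.0]
wrist_force: [-1.1, 2.2, -0.8]
opening: 0.0553
```

```bash
python3 - <<'E'
from sidex import *
s,p,d,K,z=edges(zb=(58,76),yr=(110,180))
cv2.imwrite('pics/s6.png',cv2.resize(p[60:300,150:420],None,fx=2.8,fy=2.4,interpolation=cv2.INTER_CUBIC))
E
```

```text
X,Y [-54.8 197.2] z 39.0 yaw 0.13 tilt [-0.0001  0.    ] F [-1.1  2.2 -0.8] t 13.25 op 55.3
Lwall out -126.4 27
Rins inner 89.2 27
Rwall out 123.0 27
110 [-111.    -0.6] -57.9 55
116 [-111.4   -2. ] -57.9 68
122 [-112.2   -4.3] -59.1 56
128 [-111.7   -2.6] -60.8 66
134 [-113.5   -3. ] -58.6 56
140 [-111.3   -1.5] -57.4 60
146 [-111.8   -1.8] -61.3 63
152 [-112.4   -3.7] -60.6 55
158 [-112.3   -1.9] -58.9 63
164 [-112.1   -3. ] -58.3 50
170 [-111.5   -0.9] -56.1 61
176 [-112.3   -3.2] -63.1 59
X -100 Y [-135.9  147.1] 58
X -80 Y [-136.5  145.8] 63
X -60 Y [-135.4  148.3] 72
X -40 Y [-137.8  145.9] 57
X -20 Y [-137.6  148.7] 59
X 0 Y [-137.3  144.5] 42
X 20 Y [-138.8 -100.5] 18
X 40 Y [-139.3 -100. ] 23
X 60 Y [-137.7 -100.1] 10
X 80 Y [-137.9  -99.7] 17
```

View pics/s6.png

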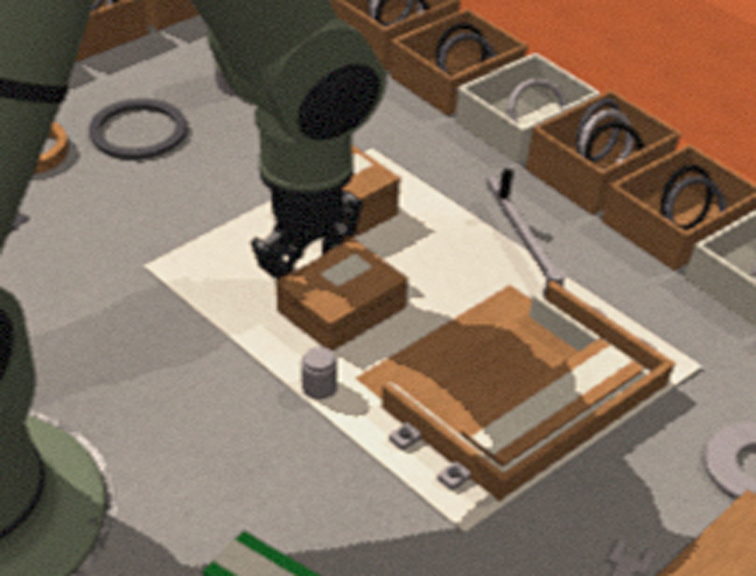

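Emit:
apply_moves(deltas=[{"rx":0,"ry":0,"rz":0.1,"dx":-6,"dy":0,"dz":0,"fingers":0.35},{"rx":0,"ry":0,"rz":0.1,"dx":-13,"dy":0.1,"dz":0,"fingers":0.35},{"rx":0,"ry":0,"rz":0.1,"dx":-20,"dy":0.2,"dz":0,"fingers":0.35},{"rx":0,"ry":0,"rz":0.1,"dx":-27,"dy":0.3,"dz":0,"fingers":0.35},{"rx":0,"ry":0,"rz":0.1,"dx":-34,"dy":0.3,"dz":0,"fingers":0.35},{"rx":0,"ry":0,"rz":0.1,"dx":-41,"dy":0.3,"dz":0,"fingers":0.35},{"rx":0,"ry":0,"rz":0.1,"dx":-48,"dy":0.3,"dz":0,"fingers":0.35},{"rx":0,"ry":0,"rz":0.1,"dx":-55,"dy":0.3,"dz":0,"fingers":0.35},{"rx":0,"ry":0,"rz":0.1,"dx":-62,"dy":0.3,"dz":0,"fingers":0.35},{"rx":0,"ry":0,"rz":0.1,"dx":-69,"dy":0.3,"dz":0,"fingers":0.35},{"rx":0,"ry":0,"rz":0.1,"dx":-76,"dy":0.3,"dz":0,"fingers":0.35},{"rx":0,"ry":0,"rz":0.1,"dx":-82,"dy":0.3,"dz":0,"fingers":0.35}])

```text
time_s: 14.5
eef_pos: [0.4711, -0.0181, 0.039]
eef_rot: [0.0, 0.688, 0.726, -0.0]
wrist_force: [-0.5, 4.0, 1.5]
opening: 0.0558
```

```bash
python3 - <<'E'
from sidex import *
s,p,d,K,z=edges(zb=(58,76),yr=(24,90))
E
```

```text
X,Y [-54.3 115. ] z 39.0 yaw 0.06 tilt [ 0.     -0.0001] F [-0.5  4.   1.5] t 14.5 op 55.8
Lwall out -126.1 27
Rins inner 90.1 27
Rwall out 122.8 27
24 [-111.6   -4.3] -59.6 73
30 [-111.1   -0.4] -55.5 63
36 [-111.4   -0.3] -61.0 62
42 [-110.3   -3.6] -56.4 66
48 [-112.4   -0.5] -57.1 73
54 [-111.1   -1.5] -58.0 62
60 [-112.6   -3.9] -62.1 62
66 [-112.6   -1.5] -55.4 68
72 [-110.8    0.2] -57.9 66
78 [-112.    -1.9] -61.5 57
84 [-110.8   -0.2] -56.9 60
X -100 Y [-131.4   99.9] 86
X -80 Y [-133.4  102.1] 97
X -60 Y [-135.6  100. ] 94
X -40 Y [-137.4  100.4] 89
X -20 Y [-133.4  115.4] 96
X 0 Y [-136.9   96.6] 56
X 20 Y [-135.7 -101.7] 14
X 40 Y [-136.   -98.5] 21
X 60 Y [-138.1 -100.5] 18
X 80 Y [-138.1  -96.8] 22
```

Emit:
apply_moves(deltas=[{"rx":0,"ry":0,"rz":0,"dx":-5,"dy":-0.2,"dz":0,"fingers":0.35},{"rx":0,"ry":0,"rz":0,"dx":-10,"dy":-0.4,"dz":0,"fingers":0.35},{"rx":0,"ry":0,"rz":0,"dx":-15,"dy":-0.4,"dz":0,"fingers":0.35},{"rx":0,"ry":0,"rz":0,"dx":-20,"dy":-0.4,"dz":0,"fingers":0.35},{"rx":0,"ry":0,"rz":0,"dx":-25,"dy":-0.4,"dz":0,"fingers":0.35},{"rx":0,"ry":0,"rz":0,"dx":-30,"dy":-0.4,"dz":0,"fingers":0.35},{"rx":0,"ry":0,"rz":0,"dx":-36,"dy":-0.4,"dz":0,"fingers":0.35},{"rx":0,"ry":0,"rz":0,"dx":-42,"dy":-0.4,"dz":0,"fingers":0.35},{"rx":0,"ry":0,"rz":0,"dx":-48,"dy":-0.4,"dz":0,"fingers":0.35},{"rx":0,"ry":0,"rz":0,"dx":-54,"dy":-0.4,"dz":0,"fingers":0.35}])

```text
time_s: 15.55
eef_pos: [0.4736, -0.072, 0.0389]
eef_rot: [0.0, 0.688, 0.726, -0.0]
wrist_force: [-0.1, 2.6, 1.4]
opening: 0.0558
```

```bash
python3 pl.py -54.5 5 38 0
```

```text
X,Y [-54.7  61. ] z 38.9 yaw 0.06 tilt [-0.0001 -0.0001] F [-0.1  2.6  1.4] t 15.55 op 55.8
d [-56.    0.1   1. ] r [-0.    0.    0.06]
```

Emit:
apply_moves(deltas=[{"rx":0,"ry":0,"rz":0,"dx":-6,"dy":0,"dz":0,"fingers":0.35},{"rx":0,"ry":0,"rz":0,"dx":-12,"dy":0,"dz":0,"fingers":0.35},{"rx":0,"ry":0,"rz":0,"dx":-18,"dy":0,"dz":0,"fingers":0.35},{"rx":0,"ry":0,"rz":0,"dx":-24,"dy":0,"dz":0,"fingers":0.35},{"rx":0,"ry":0,"rz":0,"dx":-30,"dy":0,"dz":0,"fingers":0.35},{"rx":0,"ry":0,"rz":0,"dx":-36,"dy":0,"dz":0,"fingers":0.35},{"rx":0,"ry":0,"rz":0,"dx":-41,"dy":0,"dz":0,"fingers":0.35},{"rx":0,"ry":0,"rz":0,"dx":-46,"dy":0,"dz":0,"fingers":0.35},{"rx":0,"ry":0,"rz":0,"dx":-50,"dy":0,"dz":0,"fingers":0.35},{"rx":0,"ry":0,"rz":0,"dx":-53,"dy":0,"dz":0,"fingers":0.35},{"rx":0,"ry":0,"rz":0,"dx":-54.5,"dy":0,"dz":0,"fingers":0.35}])

```text
time_s: 16.65
eef_pos: [0.4765, -0.1262, 0.039]
eef_rot: [0.0, 0.688, 0.726, -0.0]
wrist_force: [-0.1, 2.4, 0.7]
opening: 0.0557
```

Emit:
apply_moves(deltas=[{"rx":0,"ry":0,"rz":0,"dx":-0.5,"dy":0,"dz":0,"fingers":0.35},{"rx":0,"ry":0,"rz":0,"dx":-1,"dy":0,"dz":0,"fingers":0.35}])

```text
time_s: 16.85
eef_pos: [0.4766, -0.1267, 0.039]
eef_rot: [-0.0, 0.688, 0.726, 0.0]
wrist_force: [-1.4, 3.0, -0.3]
opening: 0.0554
```

Emit:
apply_moves(deltas=[{"rx":0,"ry":0,"rz":0,"dx":-0.5,"dy":0,"dz":0,"fingers":0.35},{"rx":0,"ry":0,"rz":0,"dx":-1,"dy":0,"dz":0,"fingers":0.35}])

```text
time_s: 17.05
eef_pos: [0.4767, -0.127, 0.039]
eef_rot: [-0.0, 0.688, 0.726, 0.0]
wrist_force: [-0.1, 11.3, 2.8]
opening: 0.0554
```

```bash
python3 - <<'E'
from sidex import *
s,p,d,K,z=edges(zb=(61,76),yr=(-90,-20))
cv2.imwrite('pics/s7.png',cv2.resize(p[130:300,200:420],None,fx=3.5,fy=3.5,interpolation=cv2.INTER_CUBIC))
E
```

```text
X,Y [-54.5   6. ] z 39.0 yaw 0.1 tilt [-0.0002  0.0009] F [-0.1 11.3  2.8] t 17.05 op 55.4
Lwall out -125.7 27
Rins inner 89.2 27
Rwall out 123.4 27
-90 [-112.2    0. ] -59.7 71
-84 [-110.6   -1.3] -58.7 73
-78 [-110.1   -0.2] -56.8 76
-72 [-112.1   -1.3] -58.8 76
-66 [-111.5   -1.9] -57.0 69
-60 [-110.5    0.3] -56.3 72
-54 [-112.2   -3.7] -60.6 75
-48 [-112.1   -0.6] -59.7 69
-42 [-111.4   -1.3] -56.3 70
-36 [-1.117e+02 -1.000e-01] -57.0 75
-30 [-111.7   -1.8] -58.5 66
-24 [-111.6   -1.3] -58.8 66
X -100 Y [-106.9   -4.6] 82
X -80 Y [-127.1   -7.9] 90
X -60 Y [-123.3   -6.7] 81
X -40 Y [-104.8   -8.5] 79
X -20 Y [-127.5   -6.8] 91
X 0 Y [-98.4  -6.1] 47
X 60 Y [-129.5  -99.8] 6
```

View pics/s7.png

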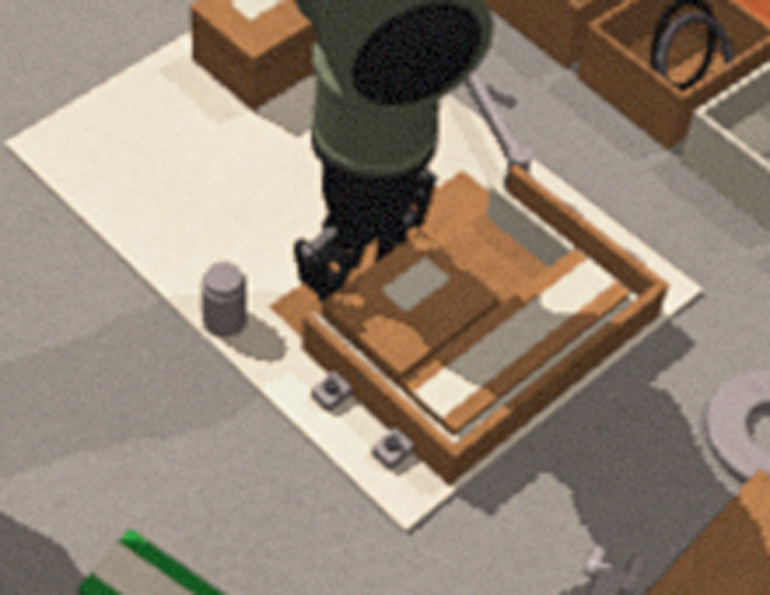

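Emit:
apply_moves(deltas=[{"rx":0,"ry":0,"rz":0,"dx":0,"dy":-0.5,"dz":0,"fingers":0.35},{"rx":0,"ry":0,"rz":0,"dx":0,"dy":-1,"dz":0,"fingers":0.35},{"rx":0,"ry":0,"rz":0,"dx":0,"dy":-1.3,"dz":0,"fingers":0.35}])

```text
time_s: 17.4
eef_pos: [0.4757, -0.127, 0.039]
eef_rot: [-0.0, 0.687, 0.726, 0.0]
wrist_force: [1.4, 8.6, 3.0]
opening: 0.0553
```

```bash
python3 pl.py 63 342 130 -0.58
```

```text
X,Y [-55.5   6.1] z 39.0 yaw 0.11 tilt [0.0004 0.0008] F [1.4 8.6 3. ] t 17.4 op 55.3
d [335.8 119.2 -90.6] r [ 0.02 -0.04  0.69]
```

Emit:
apply_moves(deltas=[{"rx":0,"ry":0,"rz":0,"dx":6,"dy":0,"dz":0,"fingers":0.35},{"rx":0,"ry":0,"rz":0,"dx":20,"dy":0,"dz":-20,"fingers":0.35},{"rx":0,"ry":0,"rz":0,"dx":50,"dy":10,"dz":-55,"fingers":0.35},{"rx":0,"ry":0,"rz":0.5,"dx":85,"dy":25,"dz":-90,"fingers":0.35},{"rx":0,"ry":0,"rz":0.7,"dx":125,"dy":45,"dz":-105,"fingers":0.35},{"rx":0,"ry":0,"rz":0.7,"dx":165,"dy":65,"dz":-110,"fingers":0.35},{"rx":0,"ry":0,"rz":0.7,"dx":208,"dy":80,"dz":-110,"fingers":0.35},{"rx":0,"ry":0,"rz":0.7,"dx":250,"dy":95,"dz":-110,"fingers":0.35},{"rx":0,"ry":0,"rz":0.7,"dx":290,"dy":107,"dz":-110,"fingers":0.35},{"rx":0,"ry":0,"rz":0.7,"dx":320,"dy":117,"dz":-110,"fingers":0.35},{"rx":0,"ry":0,"rz":0.7,"dx":338,"dy":119,"dz":-110,"fingers":0.35},{"rx":0,"ry":0,"rz":0.7,"dx":338,"dy":119,"dz":-110,"fingers":0.35}])

```text
time_s: 18.6
eef_pos: [0.5754, 0.2185, 0.1485]
eef_rot: [-0.0, 0.691, 0.723, 0.0]
wrist_force: [0.0, -0.4, 0.1]
opening: 0.0553
```

```bash
python3 - <<'E'
from look import *
s=robot.sense();print(*plan(s,63.4,338,39,-.58))
show('side',62,90,(-140,130,-100,340))
s,p,d,cam=show('wrist',62,90,(-140,130,-100,340))
cv2.imwrite('pics/w8.png',p)
E
```

```text
d [ -7.9   1.2 109.5] r [-0.02 -0.02  0.11]
X,Y [ 62.3 345.8] z 148.5 yaw -0.47 tilt [-0.0003  0.0004] F [ 0.  -0.4  0.1] t 18.6 op 55.3
side c [ 62.8 268.4] wh [94.7 92.3] a 89.04 674 79.3
side c [-55.3 -51.2] wh [115.2  93.2] a 0.29 1098 67.8
X,Y [ 62.3 343.7] z 148.7 yaw -0.57 tilt [-0.0004 -0.0006] F [-0.5 -0.7 -0.4] t 18.65 op 55.5
wrist c [ 63.6 268.3] wh [91.4 88. ] a 89.43 12599 77.2
```

View pics/w8.png

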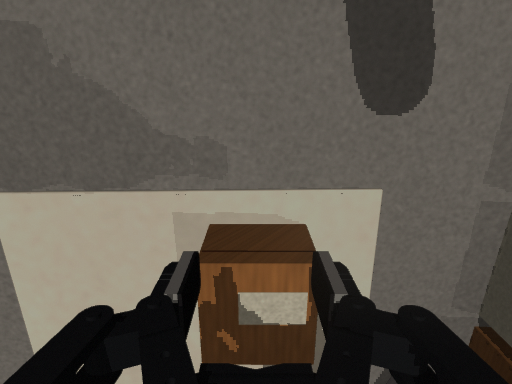

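Emit:
apply_moves(deltas=[{"rx":0,"ry":0,"rz":0,"dx":-3,"dy":1,"dz":40,"fingers":0.35},{"rx":0,"ry":0,"rz":0,"dx":-4,"dy":1,"dz":80,"fingers":0.35},{"rx":0,"ry":0,"rz":0,"dx":-4,"dy":1,"dz":103,"fingers":0.35},{"rx":0,"ry":0,"rz":0,"dx":-4,"dy":1,"dz":108,"fingers":0.35},{"rx":0,"ry":0,"rz":0,"dx":-4,"dy":1,"dz":108,"fingers":0.35}])

```text
time_s: 19.2
eef_pos: [0.5771, 0.2107, 0.041]
eef_rot: [0.0, 0.693, 0.721, -0.001]
wrist_force: [-0.0, -0.1, 0.9]
opening: 0.0555
```

```bash
python3 -c "
from path import *
rows([(63.6,282,-.57),(63.6,268.3,-.57),(47.2,140,0)],56,-0.3,6.8,38.7)"
```

```text
X,Y [ 63.7 337.9] z 41.0 yaw -0.72 tilt [-0.0006 -0.0009] F [-0.  -0.1  0.9] t 19.2 op 55.5
dx -4.5 dy 0.2 dz 2.3 rz -0.1
dx -9.1 dy 0.3 dz 2.3 rz -0.1
dx -13.6 dy 0.3 dz 2.4 rz -0.1
dx -20.0 dy -0.4 dz 2.4 rz -0.2
dx -26.5 dy -1.2 dz 2.4 rz -0.2
dx -32.9 dy -2.0 dz 2.4 rz -0.2
dx -39.3 dy -2.7 dz 2.4 rz -0.3
dx -45.7 dy -3.5 dz 2.4 rz -0.3
dx -52.2 dy -4.3 dz 2.4 rz -0.3
dx -58.6 dy -5.0 dz 2.4 rz -0.3
dx -65.0 dy -5.8 dz 2.4 rz -0.4
dx -71.4 dy -6.6 dz 2.4 rz -0.4
dx -77.9 dy -7.3 dz 2.4 rz -0.4
dx -84.3 dy -8.1 dz 2.4 rz -0.5
dx -90.7 dy -8.9 dz 2.4 rz -0.5
dx -97.1 dy -9.6 dz 2.4 rz -0.5
dx -103.6 dy -10.4 dz 2.4 rz -0.6
dx -110.0 dy -11.2 dz 2.4 rz -0.6
dx -116.4 dy -11.9 dz 2.4 rz -0.6
dx -122.8 dy -12.7 dz 2.5 rz -0.6
dx -129.3 dy -13.5 dz 2.5 rz -0.7
dx -135.7 dy -14.2 dz 2.5 rz -0.7
dx -142.1 dy -15.0 dz 2.5 rz -0.7
```

Emit:
apply_moves(deltas=[{"rx":0,"ry":0,"rz":0,"dx":-5,"dy":0,"dz":1,"fingers":0.35},{"rx":0,"ry":0,"rz":-0.1,"dx":-9,"dy":0,"dz":2,"fingers":0.35},{"rx":0,"ry":0,"rz":-0.1,"dx":-14,"dy":0,"dz":2,"fingers":0.35},{"rx":0,"ry":0,"rz":-0.2,"dx":-20,"dy":-0.5,"dz":2,"fingers":0.35},{"rx":0,"ry":0,"rz":-0.2,"dx":-26,"dy":-1.2,"dz":2,"fingers":0.35},{"rx":0,"ry":0,"rz":-0.2,"dx":-33,"dy":-2,"dz":2,"fingers":0.35},{"rx":0,"ry":0,"rz":-0.3,"dx":-39,"dy":-2.7,"dz":2,"fingers":0.35},{"rx":0,"ry":0,"rz":-0.3,"dx":-46,"dy":-3.5,"dz":2,"fingers":0.35},{"rx":0,"ry":0,"rz":-0.3,"dx":-52,"dy":-4.3,"dz":2,"fingers":0.35},{"rx":0,"ry":0,"rz":-0.3,"dx":-59,"dy":-5,"dz":2,"fingers":0.35},{"rx":0,"ry":0,"rz":-0.4,"dx":-65,"dy":-5.8,"dz":2,"fingers":0.35},{"rx":0,"ry":0,"rz":-0.4,"dx":-71,"dy":-6.6,"dz":2,"fingers":0.35}])

```text
time_s: 20.4
eef_pos: [0.5734, 0.1403, 0.039]
eef_rot: [0.0, 0.69, 0.724, -0.0]
wrist_force: [0.4, 3.5, 0.7]
opening: 0.0556
```

Emit:
apply_moves(deltas=[{"rx":0,"ry":0,"rz":0,"dx":-6.5,"dy":-0.8,"dz":0,"fingers":0.35},{"rx":0,"ry":0,"rz":-0.1,"dx":-13,"dy":-1.6,"dz":0,"fingers":0.35},{"rx":0,"ry":0,"rz":-0.1,"dx":-19.5,"dy":-2.4,"dz":0,"fingers":0.35},{"rx":0,"ry":0,"rz":-0.1,"dx":-26,"dy":-3.2,"dz":0,"fingers":0.35},{"rx":0,"ry":0,"rz":-0.2,"dx":-32.5,"dy":-4,"dz":0,"fingers":0.35},{"rx":0,"ry":0,"rz":-0.2,"dx":-39,"dy":-4.8,"dz":0,"fingers":0.35},{"rx":0,"ry":0,"rz":-0.2,"dx":-45,"dy":-5.5,"dz":0,"fingers":0.35},{"rx":0,"ry":0,"rz":-0.3,"dx":-51,"dy":-6.2,"dz":0,"fingers":0.35},{"rx":0,"ry":0,"rz":-0.3,"dx":-57,"dy":-7,"dz":0,"fingers":0.35},{"rx":0,"ry":0,"rz":-0.3,"dx":-63,"dy":-7.7,"dz":0,"fingers":0.35},{"rx":0,"ry":0,"rz":-0.3,"dx":-69,"dy":-8.4,"dz":0,"fingers":0.35}])

```text
time_s: 21.5
eef_pos: [0.5683, 0.071, 0.0389]
eef_rot: [-0.0, 0.688, 0.726, -0.0]
wrist_force: [0.8, 2.6, -0.2]
opening: 0.0553
```

```bash
python3 - <<'E'
from sidex import *
s,p,d,K,z=edges(zb=(58,90),yr=(105,180))
for Y in range(-90,-15,6):
    m=(abs(K[...,1]-Y)<3)&(z>60)&(z<76)&(abs(K[...,0])<135); a=K[m][:,0]
    print('wide',Y,np.percentile(a,[1,99]).round(1))
E
```

```text
X,Y [ 47.5 198.9] z 38.9 yaw 0.06 tilt [-0.0001 -0.0001] F [ 0.8  2.6 -0.2] t 21.5 op 55.3
Lwall out -126.0 27
Rins inner 89.0 27
Rwall out 122.9 27
105 [ 3.1 90.4] 44.9 53
111 [ 1.6 91.5] 38.4 49
117 [ 1.5 86.7] 38.8 52
123 [ 2.1 90.8] 44.9 48
129 [ 2.9 88. ] 39.0 56
135 [ 3.1 89.4] 42.2 43
141 [ 2.5 89.1] 38.4 42
147 [ 2.8 93. ] 45.1 56
153 [ 1.3 89.8] 39.7 46
159 [ 2.1 87. ] 39.8 43
165 [ 1.2 89.5] 40.1 50
171 [ 3.1 88.5] 39.3 48
177 [ 0.3 90.2] 43.2 39
X -100 Y [-134.7   -7.1] 97
X -80 Y [-130.4   -9.7] 101
X -60 Y [-135.2   -9.3] 93
X -40 Y [-134.    -8.4] 101
X -20 Y [-136.2   -8.4] 97
X 0 Y [-136.8  143.2] 102
X 20 Y [-133.9  146.6] 57
X 40 Y [-132.1  148.1] 61
X 60 Y [-137.2  145.8] 58
X 80 Y [-136.2  146.9] 61
wide -90 [-111.9   -0.8]
wide -84 [-113.    -0.4]
wide -78 [-112.1   -2.2]
wide -72 [-110.3   -3.9]
wide -66 [-112.4   -1.4]
wide -60 [-111.3   -1.3]
wide -54 [-112.6   -4.3]
wide -48 [-111.1   -0.2]
wide -42 [-112.5   -1.2]
wide -36 [-115.5   -4.9]
wide -30 [-110.4    1.6]
wide -24 [-111.5   -1.7]
wide -18 [-112.3   -2.3]
```

Emit:
apply_moves(deltas=[{"rx":0,"ry":0,"rz":0,"dx":-6,"dy":-0.2,"dz":0,"fingers":0.35},{"rx":0,"ry":0,"rz":0,"dx":-13,"dy":-0.4,"dz":0,"fingers":0.35},{"rx":0,"ry":0,"rz":0,"dx":-20,"dy":-0.5,"dz":0,"fingers":0.35},{"rx":0,"ry":0,"rz":0,"dx":-27,"dy":-0.6,"dz":0,"fingers":0.35},{"rx":0,"ry":0,"rz":0,"dx":-34,"dy":-0.7,"dz":0,"fingers":0.35},{"rx":0,"ry":0,"rz":0,"dx":-41,"dy":-0.8,"dz":0,"fingers":0.35},{"rx":0,"ry":0,"rz":0,"dx":-48,"dy":-0.8,"dz":0,"fingers":0.35},{"rx":0,"ry":0,"rz":0,"dx":-55,"dy":-0.8,"dz":0,"fingers":0.35},{"rx":0,"ry":0,"rz":0,"dx":-62,"dy":-0.8,"dz":0,"fingers":0.35},{"rx":0,"ry":0,"rz":0,"dx":-69,"dy":-0.8,"dz":0,"fingers":0.35},{"rx":0,"ry":0,"rz":0,"dx":-76,"dy":-0.8,"dz":0,"fingers":0.35},{"rx":0,"ry":0,"rz":0,"dx":-83,"dy":-0.8,"dz":0,"fingers":0.35}])

```text
time_s: 22.75
eef_pos: [0.5721, -0.012, 0.0389]
eef_rot: [-0.0, 0.688, 0.726, -0.0]
wrist_force: [0.3, 2.4, 0.7]
opening: 0.0554
```

```bash
python3 - <<'E'
from sidex import *
s,p,d,K,z=edges(zb=(69,90),yr=(24,90))
cv2.imwrite('pics/s9.png',cv2.resize(p[130:300,200:420],None,fx=3.5,fy=3.5,interpolation=cv2.INTER_CUBIC))
E
```

```text
X,Y [ 46.9 115.8] z 38.9 yaw 0.06 tilt [-0.0001 -0.    ] F [0.3 2.4 0.7] t 22.75 op 55.4
Lwall out -126.1 27
Rins inner 88.8 27
Rwall out 123.3 27
24 [ 3.8 87.2] 43.2 49
30 [ 1.8 88.7] 42.9 55
36 [ 0.5 90.3] 44.0 50
42 [ 2.3 90.6] 41.3 52
48 [ 3.7 89. ] 44.1 47
54 [-0.3 88.8] 40.9 45
60 [ 1.7 89.3] 42.9 55
66 [ 2.3 89.5] 43.7 44
72 [ 2.8 88.6] 44.5 49
78 [ 0.9 91.7] 43.3 44
84 [ 0.8 87.7] 43.0 46
X -100 Y [-91.6  -9.6] 26
X -80 Y [-94.6 -16.7] 21
X -60 Y [-86.9 -11.4] 23
X -40 Y [-93.2 -10.2] 27
X -20 Y [-93.3 -16. ] 26
X 0 Y [-58.6 106.4] 52
X 20 Y [ 12.4 121.7] 77
X 40 Y [12.8 98.8] 68
X 60 Y [13.9 99.1] 67
X 80 Y [ 12.3 116.1] 67
```

View pics/s9.png

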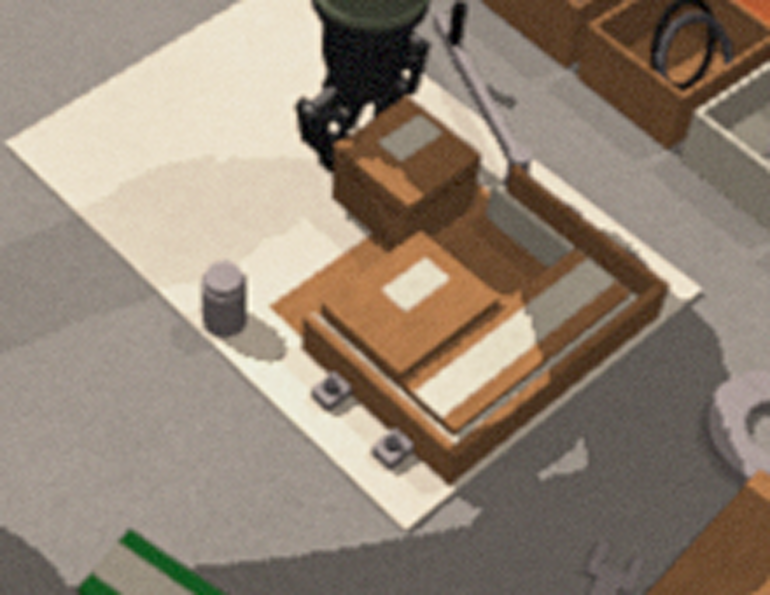

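Emit:
apply_moves(deltas=[{"rx":0,"ry":0,"rz":0,"dx":-4,"dy":-0.1,"dz":0,"fingers":0.35},{"rx":0,"ry":0,"rz":0,"dx":-8,"dy":-0.2,"dz":0,"fingers":0.35},{"rx":0,"ry":0,"rz":0,"dx":-12,"dy":-0.2,"dz":0,"fingers":0.35},{"rx":0,"ry":0,"rz":0,"dx":-15,"dy":-0.2,"dz":0,"fingers":0.35},{"rx":0,"ry":0,"rz":0,"dx":-18,"dy":-0.2,"dz":0,"fingers":0.35}])

```text
time_s: 23.3
eef_pos: [0.5729, -0.0295, 0.039]
eef_rot: [-0.0, 0.688, 0.726, 0.0]
wrist_force: [-0.2, 3.3, 1.9]
opening: 0.0552
```

Emit:
apply_moves(deltas=[{"rx":0,"ry":0,"rz":0,"dx":-3,"dy":0,"dz":0,"fingers":0.35},{"rx":0,"ry":0,"rz":0,"dx":-6,"dy":0,"dz":0,"fingers":0.35}])

```text
time_s: 23.5
eef_pos: [0.5732, -0.0355, 0.039]
eef_rot: [-0.0, 0.688, 0.726, 0.0]
wrist_force: [0.0, 2.9, 1.3]
opening: 0.0555
```

Emit:
apply_moves(deltas=[{"rx":0,"ry":0,"rz":0,"dx":-3,"dy":0,"dz":0,"fingers":0.35},{"rx":0,"ry":0,"rz":0,"dx":-6,"dy":0,"dz":0,"fingers":0.35}])

```text
time_s: 23.7
eef_pos: [0.5736, -0.0416, 0.039]
eef_rot: [0.0, 0.688, 0.726, -0.0]
wrist_force: [0.0, 4.0, 2.5]
opening: 0.0558
```

```bash
python3 - <<'E'
from look import *
s=robot.sense(); print(s['ft_torque']); show('side',69,90,(-20,130,-100,140))
E
```

```text
[0.5577647  0.06196079 0.03598061]
X,Y [46.8 86.2] z 39.0 yaw 0.07 tilt [ 0. -0.] F [0.  4.  2.5] t 23.7 op 55.8
side c [44.8 38.2] wh [114.2 119.8] a 89.59 869 79.7
```

Emit:
apply_moves(deltas=[{"rx":0,"ry":0,"rz":0,"dx":-4,"dy":0,"dz":0,"fingers":0.35},{"rx":0,"ry":0,"rz":0,"dx":-8,"dy":0,"dz":0,"fingers":0.35},{"rx":0,"ry":0,"rz":0,"dx":-12,"dy":0,"dz":0,"fingers":0.35},{"rx":0,"ry":0,"rz":0,"dx":-16,"dy":0,"dz":0,"fingers":0.35},{"rx":0,"ry":0,"rz":0,"dx":-20,"dy":0,"dz":0,"fingers":0.35},{"rx":0,"ry":0,"rz":0,"dx":-25,"dy":0,"dz":0,"fingers":0.35},{"rx":0,"ry":0,"rz":0,"dx":-30,"dy":0,"dz":0,"fingers":0.35}])

```text
time_s: 24.45
eef_pos: [0.5751, -0.0718, 0.0389]
eef_rot: [-0.0, 0.688, 0.726, -0.0]
wrist_force: [-0.6, 2.5, -0.4]
opening: 0.0556
```

Emit:
apply_moves(deltas=[{"rx":0,"ry":0,"rz":0,"dx":-4,"dy":0,"dz":0,"fingers":0.35},{"rx":0,"ry":0,"rz":0,"dx":-9,"dy":0,"dz":0,"fingers":0.35},{"rx":0,"ry":0,"rz":0,"dx":-14,"dy":0,"dz":0,"fingers":0.35},{"rx":0,"ry":0,"rz":0,"dx":-19,"dy":0,"dz":0,"fingers":0.35},{"rx":0,"ry":0,"rz":0,"dx":-24,"dy":0,"dz":0,"fingers":0.35},{"rx":0,"ry":0,"rz":0,"dx":-29,"dy":0,"dz":0,"fingers":0.35},{"rx":0,"ry":0,"rz":0,"dx":-34,"dy":0,"dz":0,"fingers":0.35},{"rx":0,"ry":0,"rz":0,"dx":-38,"dy":0,"dz":0,"fingers":0.35},{"rx":0,"ry":0,"rz":0,"dx":-41,"dy":0,"dz":0,"fingers":0.35}])

```text
time_s: 25.35
eef_pos: [0.5774, -0.1127, 0.039]
eef_rot: [0.0, 0.688, 0.726, -0.0]
wrist_force: [0.1, 2.1, -0.3]
opening: 0.0553
```

```bash
python3 pl.py 46.8 5 39 0
```

```text
X,Y [46.8 14.9] z 39.0 yaw 0.05 tilt [-0.     -0.0001] F [ 0.1  2.1 -0.3] t 25.35 op 55.3
d [-9.9 -0.  -0. ] r [-0.    0.    0.05]
```

Emit:
apply_moves(deltas=[{"rx":0,"ry":0,"rz":0,"dx":-2.5,"dy":0,"dz":0,"fingers":0.35},{"rx":0,"ry":0,"rz":0,"dx":-5,"dy":0,"dz":0,"fingers":0.35},{"rx":0,"ry":0,"rz":0,"dx":-6.5,"dy":0,"dz":0,"fingers":0.35},{"rx":0,"ry":0,"rz":0,"dx":-7.5,"dy":0,"dz":0,"fingers":0.35}])

```text
time_s: 25.75
eef_pos: [0.5777, -0.1199, 0.039]
eef_rot: [-0.0, 0.688, 0.726, -0.0]
wrist_force: [0.0, 2.4, -0.9]
opening: 0.0554
```

Emit:
apply_moves(deltas=[{"rx":0,"ry":0,"rz":0,"dx":-0.5,"dy":0,"dz":0,"fingers":0.35},{"rx":0,"ry":0,"rz":0,"dx":-1,"dy":0,"dz":0,"fingers":0.35}])

```text
time_s: 25.95
eef_pos: [0.5779, -0.1203, 0.039]
eef_rot: [-0.0, 0.688, 0.726, 0.0]
wrist_force: [-0.3, 6.8, 0.9]
opening: 0.0559
```

Emit:
apply_moves(deltas=[{"rx":0,"ry":0,"rz":0,"dx":-0.5,"dy":0,"dz":0,"fingers":0.35},{"rx":0,"ry":0,"rz":0,"dx":-1,"dy":0,"dz":0,"fingers":0.35}])

```text
time_s: 26.15
eef_pos: [0.5779, -0.1204, 0.039]
eef_rot: [-0.001, 0.688, 0.726, 0.0]
wrist_force: [-1.1, 12.4, 2.9]
opening: 0.0555
```

```bash
python3 pl.py 46.8 5 39 0
```

```text
X,Y [47.   7.2] z 39.0 yaw 0.1 tilt [-0.0003  0.0015] F [-1.1 12.4  2.9] t 26.15 op 55.5
d [-2.2 -0.2 -0. ] r [-0.01 -0.09  0.1 ]
```

Emit:
apply_moves(deltas=[{"rx":0,"ry":0,"rz":0,"dx":5,"dy":0,"dz":0,"fingers":0.35},{"rx":0,"ry":0,"rz":0,"dx":12,"dy":0,"dz":-5,"fingers":0.5},{"rx":0,"ry":0,"rz":0,"dx":30,"dy":0,"dz":-40,"fingers":1},{"rx":0,"ry":0,"rz":0,"dx":50,"dy":0,"dz":-85,"fingers":1},{"rx":0,"ry":0,"rz":0,"dx":70,"dy":0,"dz":-130,"fingers":1},{"rx":0,"ry":0,"rz":0,"dx":90,"dy":0,"dz":-175,"fingers":1},{"rx":0,"ry":0,"rz":0,"dx":105,"dy":0,"dz":-210,"fingers":1},{"rx":0,"ry":0,"rz":0,"dx":110,"dy":0,"dz":-230,"fingers":1},{"rx":0,"ry":0,"rz":0,"dx":110,"dy":0,"dz":-230,"fingers":1}])

```text
time_s: 27.05
eef_pos: [0.5729, -0.0107, 0.2723]
eef_rot: [0.002, 0.687, 0.726, 0.002]
wrist_force: [0.3, 0.2, -0.6]
opening: -0.0
```

```bash
python3 - <<'E'
from look import *
print(robot.sense()['q'])
s,p,d,cam=show('wrist',50,90,(-115,98,-160,20),'pics/w10.png')
C=cloud(cam,d);K=w2k(C);z=C[...,2]*1000
for nm,lo,hi in (('long',50,58.5),('wide',62,69),('short',74,82)):
    m=(z>lo)&(z<hi)&(K[...,0]>-115)&(K[...,0]<96)&(K[...,1]<15)&(K[...,1]>-165); a=K[m]
    if m.sum()>30: r=cv2.minAreaRect(a.astype(np.float32)); print(nm,np.round(r[0],1),np.round(r[1],1),round(r[2],2),np.median(z[m]), 'Ymax',a[:,1].max(),'X',a[:,0].min(),a[:,0].max())
m=(z>80)&(z<94)&(K[...,0]>110)&(K[...,0]<300)&(K[...,1]>50)&(K[...,1]<220); print('pin',m.sum(),K[m].mean(0))
C0=cloud(camT(robot,'top'),np.load('top0.npy')); 
m=(C0[...,0]>.75)&(C0[...,0]<1.0)&(abs(C0[...,1])<.25)&(C0[...,2]>.03); print('bins',np.percentile(C0[m][:,2],99),np.percentile(C0[m][:,0],1))
E
```

```text
[-0.23513341  0.41967494  0.20694898  1.72861077 -0.10034807  0.99852399
  0.06373908]
X,Y [ 47.8 117.1] z 272.3 yaw 0.14 tilt [0.005  0.0007] F [ 0.3  0.2 -0.6] t 27.05 op -0.0
wrist c [-49.  -40.6] wh [123.6  71.3] a 0.51 3675 65.0
wrist c [ 90.4 -12.9] wh [ 4.4 15.8] a 10.15 76 72.3
wrist c [  50.3 -118.6] wh [73.5 17.8] a 89.83 344 55.6
wrist c [ -84.4 -135.3] wh [44.6  7.6] a 40.5 129 55.3
long [ -9.9 -84.6] [159.4 201.4] 89.4 55.17387618097197 Ymax -4.823742272178232 X -109.79143199847083 91.59926680341592
wide [-17.5 -13.9] [212.6  67.2] 16.92 65.10995529448638 Ymax -5.123396479154769 X -111.05214943972204 91.60279358031057
short [ 48.  -50.8] [86.9 89.7] 0.41 77.09643656239274 Ymax -5.689109215293479 X 4.40789371778268 91.2411625203522
pin 289 [227.15587841 142.76212425]
bins 0.09971694000057083 0.8097995479116864
```

View pics/w10.png

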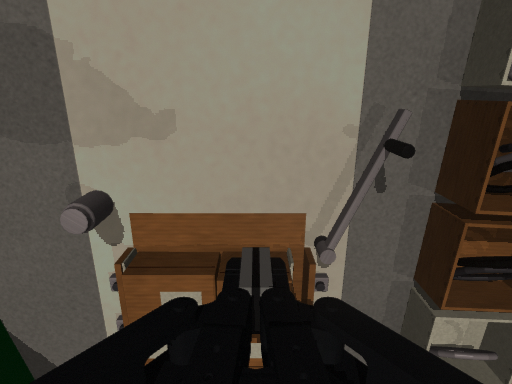

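```bash
python3 - <<'E'
from look import *
s,p,d,cam=show('wrist',200,201,(0,1,0,1))
C=cloud(cam,d);K=w2k(C);z=C[...,2]*1000
m=(z>84)&(z<93)&(K[...,0]>170)&(K[...,0]<216)&(K[...,1]>110)&(K[...,1]<175);a=K[m]; print('pin',m.sum(),a.mean(0),np.ptp(a,0),np.median(z[m]))
print(*plan(s,226,134,150,-95))
E
```

```text
X,Y [ 47.1 116.4] z 270.4 yaw 0.11 tilt [0.0026 0.0003] F [-0.2 -1.2 -0.3] t 27.1 op -0.2
pin 164 [197.4870991  145.31569383] [13.3109539  13.07973206] 86.97028406871712
d [ 17.2 178.6 120.9] r [ 0.11 -0.13 95.11]
```

Emit:
apply_moves(deltas=[{"rx":0,"ry":0,"rz":8,"dx":4,"dy":25,"dz":0,"fingers":1},{"rx":0,"ry":0,"rz":16,"dx":17,"dy":60,"dz":10,"fingers":1},{"rx":0,"ry":0,"rz":24,"dx":17,"dy":95,"dz":20,"fingers":1},{"rx":0,"ry":0,"rz":32,"dx":17,"dy":130,"dz":30,"fingers":1},{"rx":0,"ry":0,"rz":40,"dx":17,"dy":160,"dz":45,"fingers":1},{"rx":0,"ry":0,"rz":48,"dx":17,"dy":178,"dz":60,"fingers":1},{"rx":0,"ry":0,"rz":56,"dx":17,"dy":178,"dz":75,"fingers":1},{"rx":0,"ry":0,"rz":64,"dx":17,"dy":178,"dz":90,"fingers":1},{"rx":0,"ry":0,"rz":72,"dx":17,"dy":178,"dz":105,"fingers":1},{"rx":0,"ry":0,"rz":80,"dx":17,"dy":178,"dz":115,"fingers":1},{"rx":0,"ry":0,"rz":88,"dx":17,"dy":178,"dz":121,"fingers":1},{"rx":0,"ry":0,"rz":95,"dx":17,"dy":178,"dz":121,"fingers":1}])

```text
time_s: 28.35
eef_pos: [0.7477, 0.0139, 0.1452]
eef_rot: [0.001, 1.0, -0.02, -0.002]
wrist_force: [0.3, -1.4, 0.6]
opening: -0.0
```

```bash
python3 - <<'E'
from look import *
print(np.round(robot.sense()['q'],2))
s,p,d,cam=show('side',200,201,(0,1,0,1)); print(*plan(s,226,134,72,-95))
cv2.imwrite('pics/s11.png',cv2.resize(p[60:300,200:470],None,fx=2.8,fy=2.4,interpolation=cv2.INTER_CUBIC))
E
```

```text
[-0.39  0.91  0.56  1.32 -0.5   1.05 -1.36]
X,Y [223.6 132.4] z 145.2 yaw -95.33 tilt [-0.0034 -0.001 ] F [ 0.3 -1.4  0.6] t 28.35 op -0.0
d [ 2.5 -1.9 73.2] r [ 0.07  0.19 -0.33]
```

View pics/s11.png

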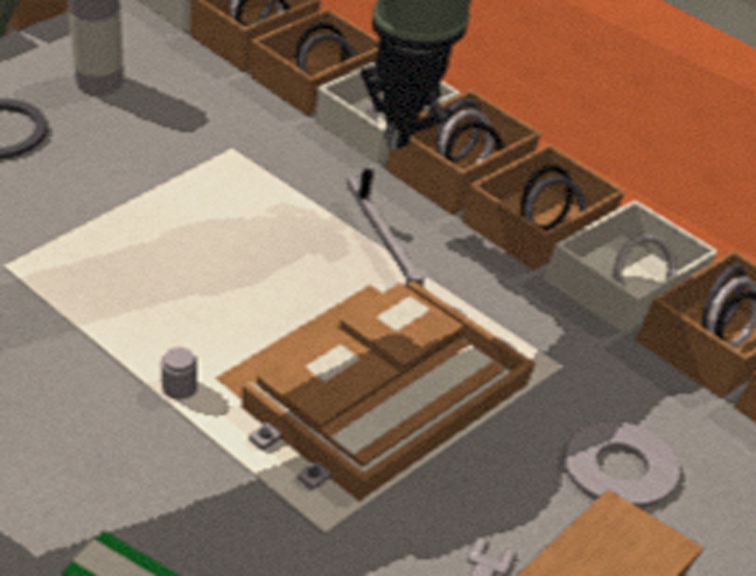

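Boxes are all home behind the mouth (tops at crop px (330,365), (405,320), (410,400)); the fist is on the outer side of the pin (365,183). Descend.

Emit:
apply_moves(deltas=[{"rx":0,"ry":0,"rz":0,"dx":3,"dy":-2,"dz":25,"fingers":1},{"rx":0,"ry":0,"rz":0,"dx":3,"dy":-2,"dz":50,"fingers":1},{"rx":0,"ry":0,"rz":0,"dx":3,"dy":-2,"dz":68,"fingers":1},{"rx":0,"ry":0,"rz":0,"dx":3,"dy":-2,"dz":73,"fingers":1},{"rx":0,"ry":0,"rz":0,"dx":3,"dy":-2,"dz":73,"fingers":1}])

```text
time_s: 28.9
eef_pos: [0.7515, 0.0161, 0.0743]
eef_rot: [0.0, 1.0, -0.016, -0.001]
wrist_force: [-0.2, 0.9, -0.5]
opening: -0.0003
```

```bash
cat > arc.py <<'E'
import sys; from h import *; from cell import robot
s=robot.sense(); print(*pose(s)); M=rot(s['eef_rot'])
def go(phi0,phi1,n,r=18,z=72,rad=150):
    for p in np.linspace(phi0,phi1,n+1)[1:]:
        a=np.radians(p); t=np.array([-np.sin(a),np.cos(a)]); X,Y=np.array([139,8])+rad*np.array([np.cos(a),np.sin(a)])-r*t
        psi=max(-95,p-180)
        o=plan(s,X,Y,z,psi); print(round(p,1),'dx %.1f dy %.1f dz %.1f rz %.1f'%(*o[1],o[3][2]))
if __name__=='__main__': go(*map(float,sys.argv[1:3]),int(sys.argv[3]),*(map(float,sys.argv[4:])))
E
python3 arc.py 64 96 12
```

```text
X,Y [227.5 134.4] z 74.3 yaw -94.91 tilt [-0.0012 -0.0005] F [-0.2  0.9 -0.5] t 28.9 op -0.3
66.7 dx -12.9 dy -3.1 dz 2.3 rz 0.1
69.3 dx -19.3 dy -6.0 dz 2.3 rz 0.1
72.0 dx -25.9 dy -8.5 dz 2.3 rz 0.1
74.7 dx -32.5 dy -10.8 dz 2.3 rz 0.1
77.3 dx -39.3 dy -12.7 dz 2.3 rz 0.1
80.0 dx -46.2 dy -14.3 dz 2.4 rz 0.1
82.7 dx -53.1 dy -15.6 dz 2.4 rz 0.1
85.3 dx -60.0 dy -16.6 dz 2.4 rz -0.2
88.0 dx -67.0 dy -17.2 dz 2.4 rz -2.9
90.7 dx -74.1 dy -17.5 dz 2.4 rz -5.6
93.3 dx -81.1 dy -17.5 dz 2.4 rz -8.2
96.0 dx -88.1 dy -17.2 dz 2.4 rz -10.9
```

Emit:
apply_moves(deltas=[{"rx":0,"ry":0,"rz":0,"dx":-6,"dy":-2,"dz":1,"fingers":1},{"rx":0,"ry":0,"rz":0,"dx":-11,"dy":-3,"dz":2,"fingers":1},{"rx":0,"ry":0,"rz":0,"dx":-19,"dy":-6,"dz":2,"fingers":1},{"rx":0,"ry":0,"rz":0,"dx":-26,"dy":-8.5,"dz":2,"fingers":1},{"rx":0,"ry":0,"rz":0,"dx":-32,"dy":-11,"dz":2,"fingers":1},{"rx":0,"ry":0,"rz":0,"dx":-39,"dy":-13,"dz":2,"fingers":1},{"rx":0,"ry":0,"rz":0,"dx":-46,"dy":-14.5,"dz":2,"fingers":1},{"rx":0,"ry":0,"rz":0,"dx":-53,"dy":-16,"dz":2,"fingers":1},{"rx":0,"ry":0,"rz":-0.2,"dx":-60,"dy":-17,"dz":2,"fingers":1},{"rx":0,"ry":0,"rz":-3,"dx":-67,"dy":-17,"dz":2,"fingers":1},{"rx":0,"ry":0,"rz":-6,"dx":-74,"dy":-17.5,"dz":2,"fingers":1},{"rx":0,"ry":0,"rz":-8,"dx":-81,"dy":-17.5,"dz":2,"fingers":1}])

```text
time_s: 30.1
eef_pos: [0.6709, 0.0369, 0.0729]
eef_rot: [-0.0, 0.999, 0.054, -0.0]
wrist_force: [1.7, -1.0, -0.1]
opening: 0.0003
```

```bash
python3 arc.py 93.3 132 12; python3 - <<'E'
from look import *
s,p,d,cam=show('side',200,201,(0,1,0,1))
cv2.imwrite('pics/s12.png',cv2.resize(p[60:300,200:470],None,fx=2.8,fy=2.4,interpolation=cv2.INTER_CUBIC))
E
```

```text
X,Y [148.1 159.4] z 72.9 yaw -86.8 tilt [-0.  0.] F [ 1.7 -1.  -0.1] t 30.1 op 0.3
96.5 dx -8.3 dy -0.1 dz 0.9 rz -3.3
99.8 dx -16.8 dy -0.4 dz 0.9 rz -6.5
103.0 dx -25.3 dy -0.2 dz 0.9 rz -9.8
106.2 dx -33.7 dy 0.5 dz 0.9 rz -13.0
109.4 dx -42.2 dy 1.6 dz 0.9 rz -16.2
112.6 dx -50.5 dy 3.2 dz 0.9 rz -19.4
115.9 dx -58.8 dy 5.3 dz 0.9 rz -22.7
119.1 dx -66.9 dy 7.9 dz 0.9 rz -25.9
122.3 dx -74.8 dy 10.9 dz 0.9 rz -29.1
125.6 dx -82.6 dy 14.3 dz 0.9 rz -32.4
128.8 dx -90.2 dy 18.2 dz 0.9 rz -35.6
132.0 dx -97.5 dy 22.5 dz 0.9 rz -38.8
X,Y [148.1 159.4] z 72.9 yaw -86.8 tilt [-0.  0.] F [ 1.7 -1.  -0.1] t 30.1 op 0.3
```

View pics/s12.png

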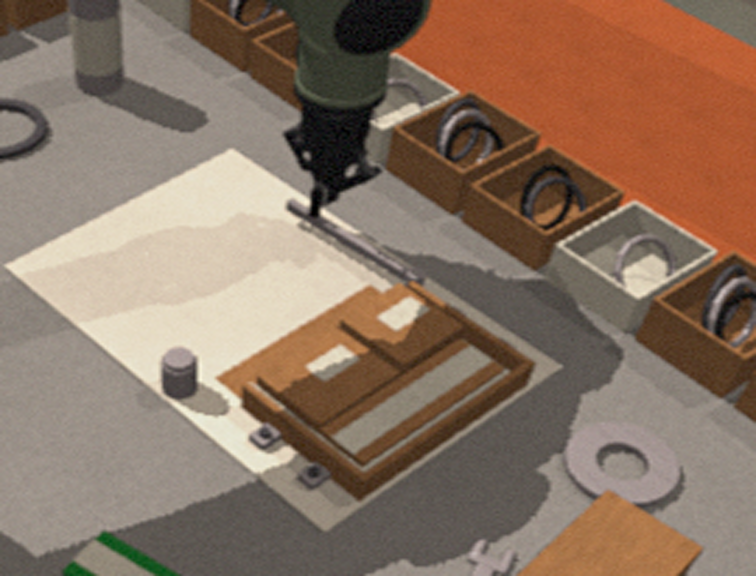

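The bar is following the fist well. Continue.

Emit:
apply_moves(deltas=[{"rx":0,"ry":0,"rz":-3,"dx":-8,"dy":0,"dz":0,"fingers":1},{"rx":0,"ry":0,"rz":-6.5,"dx":-17,"dy":-0.4,"dz":0,"fingers":1},{"rx":0,"ry":0,"rz":-10,"dx":-25,"dy":0,"dz":0,"fingers":1},{"rx":0,"ry":0,"rz":-13,"dx":-34,"dy":0.5,"dz":0,"fingers":1},{"rx":0,"ry":0,"rz":-16,"dx":-42,"dy":1.6,"dz":0,"fingers":1},{"rx":0,"ry":0,"rz":-19.5,"dx":-50.5,"dy":3.2,"dz":0,"fingers":1},{"rx":0,"ry":0,"rz":-22.5,"dx":-59,"dy":5.3,"dz":0,"fingers":1},{"rx":0,"ry":0,"rz":-26,"dx":-67,"dy":8,"dz":0,"fingers":1},{"rx":0,"ry":0,"rz":-29,"dx":-75,"dy":11,"dz":0,"fingers":1},{"rx":0,"ry":0,"rz":-32.5,"dx":-82.5,"dy":14.3,"dz":0,"fingers":1},{"rx":0,"ry":0,"rz":-35.5,"dx":-90,"dy":18,"dz":0,"fingers":1},{"rx":0,"ry":0,"rz":-39,"dx":-97.5,"dy":22.5,"dz":0,"fingers":1}])

```text
time_s: 31.35
eef_pos: [0.5766, 0.0041, 0.073]
eef_rot: [-0.0, 0.923, 0.384, 0.0]
wrist_force: [0.5, 0.3, 0.3]
opening: -0.0
```

```bash
python3 arc.py 132 168 12
```

```text
X,Y [ 52.2 131.7] z 73.0 yaw -47.84 tilt [0.0001 0.0002] F [0.5 0.3 0.3] t 31.35 op -0.0
135.0 dx -8.1 dy -0.8 dz 1.0 rz -2.8
138.0 dx -16.0 dy -1.1 dz 1.0 rz -5.8
141.0 dx -23.9 dy -1.0 dz 1.0 rz -8.8
144.0 dx -31.8 dy -0.6 dz 1.0 rz -11.8
147.0 dx -39.7 dy 0.3 dz 1.0 rz -14.8
150.0 dx -47.5 dy 1.6 dz 1.0 rz -17.8
153.0 dx -55.2 dy 3.3 dz 1.0 rz -20.8
156.0 dx -62.8 dy 5.5 dz 1.0 rz -23.8
159.0 dx -70.3 dy 8.0 dz 1.0 rz -26.8
162.0 dx -77.7 dy 10.9 dz 1.0 rz -29.8
165.0 dx -84.9 dy 14.1 dz 1.0 rz -32.8
168.0 dx -91.9 dy 17.8 dz 1.0 rz -35.8
```

Emit:
apply_moves(deltas=[{"rx":0,"ry":0,"rz":-3,"dx":-8,"dy":-0.8,"dz":0,"fingers":1},{"rx":0,"ry":0,"rz":-6,"dx":-16,"dy":-1,"dz":0,"fingers":1},{"rx":0,"ry":0,"rz":-9,"dx":-24,"dy":-1,"dz":0,"fingers":1},{"rx":0,"ry":0,"rz":-12,"dx":-32,"dy":-0.6,"dz":0,"fingers":1},{"rx":0,"ry":0,"rz":-15,"dx":-40,"dy":0.3,"dz":0,"fingers":1},{"rx":0,"ry":0,"rz":-18,"dx":-47.5,"dy":1.6,"dz":0,"fingers":1},{"rx":0,"ry":0,"rz":-21,"dx":-55,"dy":3.3,"dz":0,"fingers":1},{"rx":0,"ry":0,"rz":-24,"dx":-62.5,"dy":5.5,"dz":0,"fingers":1},{"rx":0,"ry":0,"rz":-27,"dx":-70,"dy":8,"dz":0,"fingers":1},{"rx":0,"ry":0,"rz":-30,"dx":-77,"dy":11,"dz":0,"fingers":1},{"rx":0,"ry":0,"rz":-33,"dx":-83,"dy":14,"dz":0,"fingers":1},{"rx":0,"ry":0,"rz":-35.5,"dx":-88,"dy":17,"dz":0,"fingers":1}])

```text
time_s: 32.55
eef_pos: [0.5264, -0.0705, 0.073]
eef_rot: [-0.0, 0.762, 0.647, -0.0]
wrist_force: [-1.2, 0.5, 0.5]
opening: -0.0002
```

```bash
python3 arc.py 166.5 179 8; python3 - <<'E'
from look import *
s,p,d,cam=show('side',200,201,(0,1,0,1))
cv2.imwrite('pics/s13.png',cv2.resize(p[60:300,200:470],None,fx=2.8,fy=2.4,interpolation=cv2.INTER_CUBIC))
E
```

```text
X,Y [-1.8 59.8] z 73.0 yaw -12.36 tilt [-0.0005  0.0001] F [-1.2  0.5  0.5] t 32.55 op -0.2
168.1 dx -3.5 dy -1.5 dz 1.0 rz -0.4
169.6 dx -7.6 dy -1.9 dz 1.0 rz -2.0
171.2 dx -11.7 dy -2.2 dz 1.0 rz -3.5
172.8 dx -15.8 dy -2.4 dz 1.0 rz -5.1
174.3 dx -20.0 dy -2.4 dz 1.0 rz -6.7
175.9 dx -24.1 dy -2.4 dz 1.0 rz -8.2
177.4 dx -28.2 dy -2.2 dz 1.0 rz -9.8
179.0 dx -32.3 dy -2.0 dz 1.0 rz -11.4
X,Y [-1.8 59.8] z 73.0 yaw -12.36 tilt [-0.0005  0.0001] F [-1.2  0.5  0.5] t 32.55 op -0.2
```

View pics/s13.png

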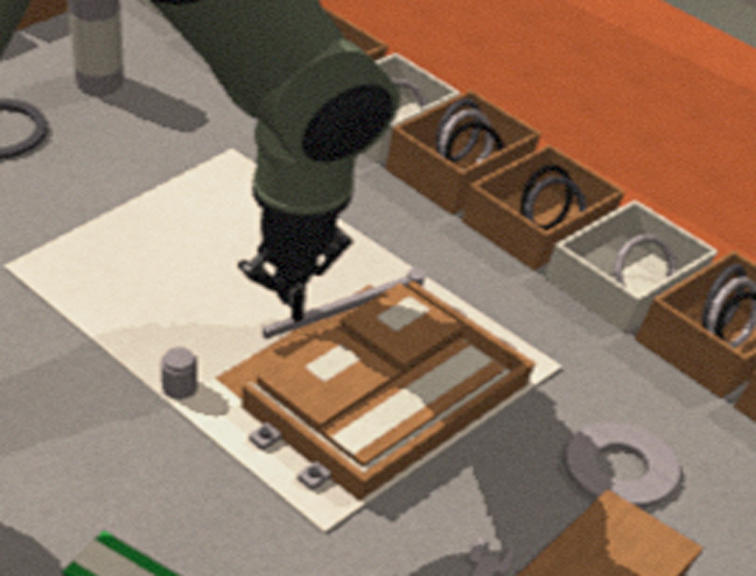

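Emit:
apply_moves(deltas=[{"rx":0,"ry":0,"rz":-0.5,"dx":-4,"dy":-1.5,"dz":0,"fingers":1},{"rx":0,"ry":0,"rz":-2,"dx":-8,"dy":-2,"dz":0,"fingers":1},{"rx":0,"ry":0,"rz":-3.5,"dx":-12,"dy":-2.2,"dz":0,"fingers":1},{"rx":0,"ry":0,"rz":-5,"dx":-16,"dy":-2.4,"dz":0,"fingers":1},{"rx":0,"ry":0,"rz":-7,"dx":-20,"dy":-2.4,"dz":0,"fingers":1},{"rx":0,"ry":0,"rz":-8.5,"dx":-24,"dy":-2.4,"dz":0,"fingers":1},{"rx":0,"ry":0,"rz":-10,"dx":-27,"dy":-2.2,"dz":0,"fingers":1},{"rx":0,"ry":0,"rz":-11,"dx":-30,"dy":-2,"dz":0,"fingers":1}])

```text
time_s: 33.4
eef_pos: [0.5198, -0.0999, 0.073]
eef_rot: [-0.0, 0.697, 0.717, -0.0]
wrist_force: [-0.6, 1.4, 0.1]
opening: -0.0003
```

Emit:
apply_moves(deltas=[{"rx":0,"ry":0,"rz":0,"dx":-1.5,"dy":0,"dz":0,"fingers":1},{"rx":0,"ry":0,"rz":0,"dx":-3,"dy":0,"dz":0,"fingers":1}])

```text
time_s: 33.6
eef_pos: [0.52, -0.1027, 0.0729]
eef_rot: [-0.0, 0.697, 0.717, -0.0]
wrist_force: [-0.4, 1.2, 0.2]
opening: -0.0004
```

Emit:
apply_moves(deltas=[{"rx":0,"ry":0,"rz":0,"dx":-1,"dy":0,"dz":0,"fingers":1},{"rx":0,"ry":0,"rz":0,"dx":-1.5,"dy":0,"dz":0,"fingers":1}])

```text
time_s: 33.8
eef_pos: [0.5201, -0.1041, 0.073]
eef_rot: [0.0, 0.697, 0.717, -0.0]
wrist_force: [-0.6, 0.7, -0.3]
opening: -0.0001
```

```bash
python3 arc.py 179 181 1
```

```text
X,Y [-9.9 26.6] z 73.0 yaw -1.45 tilt [-0. -0.] F [-0.6  0.7 -0.3] t 33.8 op -0.1
181.0 dx -3.2 dy -1.3 dz 1.0 rz -2.5
```

Emit:
apply_moves(deltas=[{"rx":0,"ry":0,"rz":0,"dx":-0.5,"dy":0,"dz":0,"fingers":1},{"rx":0,"ry":0,"rz":0,"dx":-1,"dy":0,"dz":0,"fingers":1}])

```text
time_s: 34.0
eef_pos: [0.5201, -0.105, 0.073]
eef_rot: [-0.0, 0.697, 0.717, 0.0]
wrist_force: [-0.7, 3.6, 1.0]
opening: 0.0001
```

Emit:
apply_moves(deltas=[{"rx":0,"ry":0,"rz":0,"dx":-0.5,"dy":0,"dz":0,"fingers":1},{"rx":0,"ry":0,"rz":0,"dx":-1,"dy":0,"dz":0,"fingers":1}])

```text
time_s: 34.2
eef_pos: [0.5201, -0.1051, 0.073]
eef_rot: [-0.0, 0.697, 0.717, 0.0]
wrist_force: [-2.2, 10.6, 1.8]
opening: -0.0
```

Emit:
apply_moves(deltas=[{"rx":0,"ry":0,"rz":0,"dx":-0.5,"dy":0,"dz":0,"fingers":1},{"rx":0,"ry":0,"rz":0,"dx":-1,"dy":0,"dz":0,"fingers":1}])

```text
time_s: 34.4
eef_pos: [0.5201, -0.1052, 0.0729]
eef_rot: [-0.001, 0.697, 0.717, 0.0]
wrist_force: [-2.0, 15.4, 3.0]
opening: 0.0001
```

```bash
python3 arc.py 179 181 1
```

```text
X,Y [-10.   25.5] z 72.9 yaw -1.35 tilt [-0.0006  0.0019] F [-2.  15.4  3. ] t 34.4 op 0.1
181.0 dx -2.1 dy -1.3 dz 0.9 rz -2.4
```

Emit:
apply_moves(deltas=[{"rx":0,"ry":0,"rz":0,"dx":4,"dy":0,"dz":0,"fingers":1},{"rx":0,"ry":0,"rz":0,"dx":12,"dy":0,"dz":-2,"fingers":1},{"rx":0,"ry":0,"rz":0,"dx":35,"dy":0,"dz":-30,"fingers":1},{"rx":0,"ry":0,"rz":0,"dx":65,"dy":0,"dz":-70,"fingers":1},{"rx":0,"ry":0,"rz":0,"dx":95,"dy":0,"dz":-110,"fingers":0.5},{"rx":0,"ry":0,"rz":0,"dx":125,"dy":0,"dz":-150,"fingers":0},{"rx":0,"ry":0,"rz":0,"dx":145,"dy":0,"dz":-180,"fingers":0},{"rx":0,"ry":0,"rz":0,"dx":150,"dy":0,"dz":-200,"fingers":0},{"rx":0,"ry":0,"rz":0,"dx":150,"dy":0,"dz":-200,"fingers":0},{"rx":0,"ry":0,"rz":0,"dx":150,"dy":0,"dz":-200,"fingers":0}])

```text
time_s: 35.4
eef_pos: [0.5159, 0.043, 0.273]
eef_rot: [0.0, 0.697, 0.717, 0.0]
wrist_force: [-0.2, 0.3, -0.8]
opening: 0.0848
```

```bash
python3 - <<'E'
from look import *
s,p,d,cam=show('wrist',200,201,(0,1,0,1)); cv2.imwrite('pics/w14.png',cv2.resize(p,(768,576)))
C=cloud(cam,d);K=w2k(C);z=C[...,2]*1000
def rect(nm,lo,hi,X0,X1,Y0,Y1):
    m=((z>lo)&(z<hi)&(K[...,0]>X0)&(K[...,0]<X1)&(K[...,1]<Y1)&(K[...,1]>Y0)).astype(np.uint8)
    n,l,st,_=cv2.connectedComponentsWithStats(m)
    if n<2: print(nm,'none');return
    i=1+st[1:,4].argmax(); a=K[l==i]; r=cv2.minAreaRect(a.astype(np.float32)); print(nm,np.round(r[0],1),np.round(r[1],1),round(r[2],2),st[i,4],round(float(np.median(z[l==i])),1),'Y',a[:,1].min().round(1),a[:,1].max().round(1))
rect('long',50,60,-118,98,-165,-80); rect('wide',60,70,-118,6,-110,3); rect('short',72,84,-5,98,-110,3)
rect('bar',38,48,-70,150,2,40); rect('tin',58,70,-200,-115,30,120); rect('pin',82,92,-40,30,-5,40)
p,d=robot.read_camera('top'); cv2.imwrite('pics/t14.png',p)
p,d=robot.read_camera('side'); cv2.imwrite('pics/s14.png',p)
E
```

```text
X,Y [ -6.3 173.6] z 273.0 yaw -1.43 tilt [ 0.0006 -0.0001] F [-0.2  0.3 -0.8] t 35.4 op 84.8
long [-101.4 -108.2] [18.5  7.9] 16.5 44 55.1 Y -114.6 -105.7
wide [-54.8 -50.2] [112.1  90.6] 0.3 4572 65.1 Y -95.7 -4.7
short [ 47.7 -50.5] [90.2 87.9] 89.88 3533 77.2 Y -95.7 -5.3
bar [27.5  8.5] [ 11.7 156.9] 89.95 900 41.8 Y 2.6 14.3
tin [-154.1   68.3] [33.6 22.7] 23.83 450 66.7 Y 51.9 80.1
pin [-10.9   8. ] [13.5 12.7] 36.36 114 86.6 Y 1.2 15.0
```

View pics/w14.png

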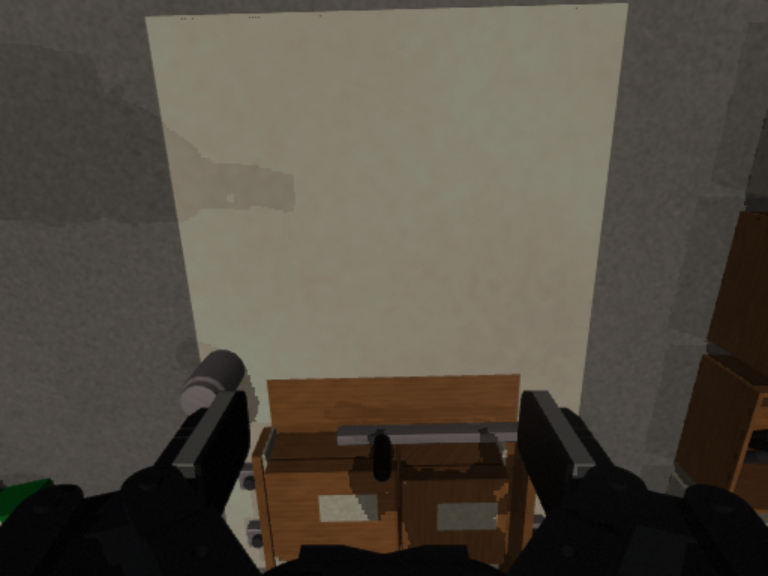

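View pics/s14.png

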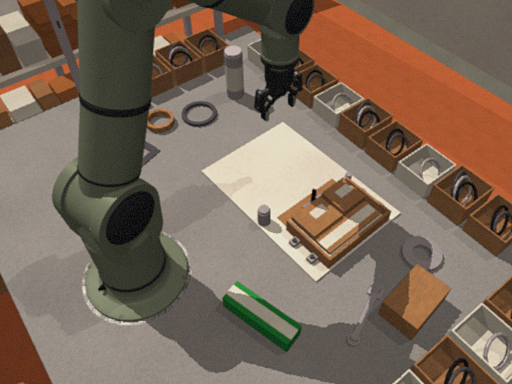

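```bash
python3 -c "
from cell import robot
print(robot.finish_job())"
```

```text
the job is handed in; nothing more can be done
None
```

The long, wide and short boxes are all in the carton between the insert's side panels, the retaining bar is shut, and I handed the job in at about 35.5 s of the 72 s allowed.

I pushed each box home with the fingertips. Pushing took 2–5 N, and each box stopped at 11–14 N when it came home, with no catching felt at the insert or between boxes. The bar was then swung round by its pin until it met its stop at about 15 N.

Last checks, by the wrist camera with the arm clear:
- **Wide and short boxes:** both sit flat and square to within 0.3°. Their rear faces are about 5 mm behind the mouth.
- **Bar:** its pin measured at (-10.9, 8.0) mm against (-11, 8) mm for fully shut, and the bar lies within 0.1° of parallel to the mouth.
- **Tin and other bystanders:** nothing I did touched them. The tin and the green look-alike show in their starting places in the final side picture.
- **Long box:** the gripper hid most of it in that last picture, and only a small patch of its top was measured, at the height of a box lying flat. That it is home rests on its stop by touch and the earlier pictures, which agree.

No check failed. The side camera read about 2 mm off in x against the carton walls, and I allowed for that throughout.

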